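# Load the kobeba warmer, clip its lid corner to corner and set the dial

## Robot

A 6-joint arm with a two-finger parallel gripper is mounted at the origin on the work surface. World frame = base frame: x ahead of the robot, y to its left, z up, the work surface at z = 0. Lengths are in m, angles in rad, forces in N, time in s.
With the tool pointing down it reaches from about 0.425 to 0.95 m from the base axis. Payload 3.5 kg.
Tool frame: the origin (TCP) lies midway between the tips of the shut fingers; the grasp point (between the pads) lies 19 mm behind it; z points along the fingers, y is the direction in which the jaws open and shut (so a half turn about z gives the same grasp; the last joint's range is limited). The gripper opens to 85 mm and grips with 20 to 120 N. Pads are 22 mm wide; open, the fingers measure 114 mm over their backs; the gripper's body (76 mm by 85 mm) begins 54 mm behind the grasp point. The pads swing forward as they close: fully open they stand 13 mm farther back than shut.
Start: joints at [1.127, 0.286, 1.577, -0, 1.279, -0.15], TCP at [0.195, 0.646, 0.231] pointing down, gripper open.
Joint ranges: [-2.77, 2.77], [-0.9, 2.22], [0.21, 2.48], [-1.53, 4.67], [0.24, 2.81], [-2.84, 2.84]. Speed limits (rad/s): [2.79, 2.79, 3.14, 3.14, 3.14, 3.14].

## Interface

Orientations are given as a unit quaternion [x, y, z, w].
In Python, from plant import ctrl gives the robot as it stands.
- The arm moves only by the tool apply_moves, never from a script. Its argument "moves" is a list that holds one entry, the list of rows, each a list of 7 numbers: the shift along the tool's x, y, z in m, then the turn, a rotation vector about the tool's x, y, z in degrees, then the gripper's target within -1 to 1 (shut at 1, half-way at 0, fully open at -1). In form: [[[tx, ty, tz, ax, ay, az, hand], ...]]. A call has 1 to 12 rows; each row shifts and turns the pose as measured when the row begins, along the tool's axes as they then stand; what a row does not reach is not made up. A row lasts 1/10 s, in which the tool goes at most 50 mm and 8.59 degrees, less where a joint would pass 70% of its speed; a pose out of reach is approached as far as the arm can. A call with a gripper value outside its range is refused whole. The fingers move at their own pace and stop on an object; "force" is the grip in N (left out, the last holds). Time passes only in rows, so rows that do not move let the fingers close. It gives the time, the measured TCP pose, the force and the opening at its end, in the units of the state.
- ctrl.get_state(): the state, without advancing time (a new reading comes with each control period).
- ctrl.read_camera(name): name is "scene" or "top" or "wrist"; returns the picture (384x512x3 uint8, red, green, blue); there is no depth.
- ctrl.get_calibration(name): a dict with "camera_matrix" (3x3 intrinsics, pixels), "cam_to_world" (4x4, takes a point from camera to world coordinates). Camera axes: x right, y up, looking along -z (the intrinsics and any distortion apply to the point x, -y, -z); pixel columns grow to the right and rows downward; lengths in m; the calibration is good to about 2 mm. A picture is of the moment at which its call begins: read the wrist's pose just before it. get_calibration takes no time and is no camera call; for the wrist camera it gives the pose at the moment of the call.
- ctrl.sign_off(): hands the job in, once; it reports no verdict.
The state is a dict: "time": time; "qpos": joint angles; "dq": joint speeds; "joint_efforts": joint torques, N m; "eef_pos": TCP position; "tcp_rot": TCP orientation; "contact_force": force on the tool from outside, world axes, zero at the start; "wrist_torque": the same for the moment, N m; "opening": opening from 0.0 (shut) to 1.0 (fully open).
Only numpy, scipy, OpenCV 4.12 (cv2) and the standard library are available. Lean on these libraries where they do the work, as an engineer would, in place of code of your own. Each camera call takes 0.05 s, during which the arm holds its last target. There are 200 camera calls.

## Task

Load the food warmer with all the frozen kobeba: tip those in the carrying tray into its well, drop in any that lie loose on the tiles, stand the empty tray back upright on the tiles, and lay the lid on so that it sits flat on the rim. With the lid on, snap the four clips fully down over it in opposite-corner order (any one first, then the one diagonally opposite, then the other two). Last of all turn the dial so that its white line points at the long bold tick; leave the mug, the sugar canister and the tea strainer where they are.

Things in the scene. Friction and masses are not known exactly. Their poses are not given: they have to be found in the camera images.
- warmer: white food warmer fixed to the shelf, 80 high, with an open steel-lined well 130 (x) by 170 (y), 70 deep. Origin under the well's middle at shelf level, z up: well floor at z 10, rim (flat top face) at z 80; its body spans x -95 to 95, y -93 to 163, the -x side roughly facing the robot. The dial stands on the top face at the +y end, four clips along the two long sides at the well's corners.
- lid: loose lid, 0.2 to 0.4 kg: steel plate 146 (x) by 186 (y) by 8, under it a centred plug 122 by 162 by 6 that drops into the well with 4 play each side, so the plate rests on the rim. Either way round fits. Origin: middle of the plug's underside (74 above the shelf when seated); plate top at z 14. Starts flat on the shelf on its plug.
- lid_handle (a point): middle of the lid's black bar handle, 29 above the lid's origin; the bar runs along the lid's y, 80 long, 14 wide (x), from 14 to 44 above the lid's origin
- tray: loose stainless tray, 0.2 to 0.35 kg, 142 (x) by 92 (y), floor and walls 4 thick, walls 36 high on three sides, quite open at the +x end (mouth), no lip. Origin: middle of the underside, z up. Some kobeba start in it; they slide out when it is tipped mouth down past 35 degrees or so (50 to 65 empties it).
- tray_handle (a point): middle of the tray's bridge handle, 83 above the middle of its underside: a wooden bar along the tray's y, 16 wide (x), 24 high, 84 clear between its two posts; 67 free under it above the tray floor
- tray_mouth (a point): middle of the floor edge at the tray's open end: 71 along the tray's x, 4 above its underside
- clip_nl (a joint): angle of the clip at the -x +y corner of the warmer (rad): 0 = down flat over the lid, pointing to the warmer's +x; pi/2 = upright; up to 2.2 = leaning outward. Steel flap 47 long, 30 wide, 6 thick, its hinge along the warmer's y at x -83, y 55, z 92 in the warmer's frame. Stiff friction hinge: about 2 N at the end moves it and it stays where left. Starts up.
- clip_nr (a joint): angle of the clip at the -x -y corner of the warmer (rad): 0 = down flat over the lid, pointing to the warmer's +x; pi/2 = upright; up to 2.2 = leaning outward. Steel flap 47 long, 30 wide, 6 thick, its hinge along the warmer's y at x -83, y -55, z 92 in the warmer's frame. Stiff friction hinge: about 2 N at the end moves it and it stays where left. Starts up.
- clip_fl (a joint): angle of the clip at the +x +y corner of the warmer (rad): 0 = down flat over the lid, pointing to the warmer's -x; pi/2 = upright; up to 2.2 = leaning outward. Steel flap 47 long, 30 wide, 6 thick, its hinge along the warmer's y at x 83, y 55, z 92 in the warmer's frame. Stiff friction hinge: about 2 N at the end moves it and it stays where left. Starts up.
- clip_fr (a joint): angle of the clip at the +x -y corner of the warmer (rad): 0 = down flat over the lid, pointing to the warmer's -x; pi/2 = upright; up to 2.2 = leaning outward. Steel flap 47 long, 30 wide, 6 thick, its hinge along the warmer's y at x 83, y -55, z 92 in the warmer's frame. Stiff friction hinge: about 2 N at the end moves it and it stays where left. Starts up.
- dial (a joint): angle of the dial (rad), grows clockwise seen from above; at 0 its white line points to the warmer's -x, at pi/2 to its +y. Stops at 0 and 4.9. The long bold tick on the scale is at 2.4, the short ticks every 0.6. Turns with light friction (0.03 N m) and stays where left.
- dial_grip (a point): on the dial's axis (warmer frame x 0, y 127, z 110), at the height to grip: a black bar 46 long, 14 wide, from 88 to 116 above the shelf, on a disc 52 across whose top is at 88. The white line runs along the bar, from its middle to the end that points.
- piece0_mid (a point): one frozen kobeba: a brown, slightly flattened torpedo 60 long, 38 wide, 28 high, 45 g; point at its middle, 14 above the tiles when it lies flat; x along its length, z up when flat. It lies flat and does not roll away. Starts in the tray. May be absent.
- piece1_mid (a point): one frozen kobeba: a brown, slightly flattened torpedo 60 long, 38 wide, 28 high, 45 g; point at its middle, 14 above the tiles when it lies flat; x along its length, z up when flat. It lies flat and does not roll away. Starts in the tray. May be absent.
- piece2_mid (a point): one frozen kobeba: a brown, slightly flattened torpedo 60 long, 38 wide, 28 high, 45 g; point at its middle, 14 above the tiles when it lies flat; x along its length, z up when flat. It lies flat and does not roll away. Starts in the tray. May be absent.
- piece3_mid (a point): one frozen kobeba: a brown, slightly flattened torpedo 60 long, 38 wide, 28 high, 45 g; point at its middle, 14 above the tiles when it lies flat; x along its length, z up when flat. It lies flat and does not roll away. Starts in the tray. May be absent.
- piece4_mid (a point): one frozen kobeba: a brown, slightly flattened torpedo 60 long, 38 wide, 28 high, 45 g; point at its middle, 14 above the tiles when it lies flat; x along its length, z up when flat. It lies flat and does not roll away. Starts loose on the tiles. May be absent.
- piece5_mid (a point): one frozen kobeba: a brown, slightly flattened torpedo 60 long, 38 wide, 28 high, 45 g; point at its middle, 14 above the tiles when it lies flat; x along its length, z up when flat. It lies flat and does not roll away. Starts loose on the tiles. May be absent.
- piece6_mid (a point): one frozen kobeba: a brown, slightly flattened torpedo 60 long, 38 wide, 28 high, 45 g; point at its middle, 14 above the tiles when it lies flat; x along its length, z up when flat. It lies flat and does not roll away. Starts loose on the tiles. May be absent.
- mug: bystander: teal enamel mug, 84 across, 85 high; origin under its middle
- canister: bystander: clear sugar canister with white twist cap, 94 across, 132 high; origin under its middle
- strainer: bystander: steel tea strainer, bowl 72 across, lying on a wooden coaster; origin under the bowl

How it is judged:
By the outcome, as a careful person would: the job done as asked, in the order asked, and still so for the second after the job is handed in, with the robot touching nothing.
Of piece0, piece1, piece2, piece3 only 2 to 4 are there at a start; the rules pass over those that are not, and their reading is None.
Of piece4, piece5, piece6 only 1 to 3 are there at a start; the rules pass over those that are not, and their reading is None.
At some moment in a run one of piece4, piece5, piece6, tray may be knocked a few centimetres aside while the robot is not near it.
It also fails if it takes over 208 s, if anything falls off the work surface, if the arm or the gripper's body presses on something with over 40 N, if the wrist force passes 120 N, or if a joint passes its speed limit or range.

## Working session

There is one attempt and no reset: what is moved stays moved. The work goes in short steps, Python scripts to look and compute and a tool call to move; the robot and the scene stay as the last step left them, time stands still between calls to the robot, and variables do not carry over. Pictures are saved under pics/ and viewed, about 12 in all and at most 16, crops included, and the job is handed in when it is done.

Besides the shell and the picture viewer there is one more tool, called by a JSON object that holds its "op" and its "data". apply_moves: Moves the arm, as the interface text tells. Its arguments: {"type":"object","properties":{"moves":{"type":"array","items":{"type":"array","items":{"type":"array","items":{"type":"number"}}}},"force":{"type":"number"}},"required":["moves"]}

```bash
ls; mkdir -p pics; python3 - <<'E'
from plant import ctrl
import cv2,numpy as np
np.set_printoptions(precision=4,suppress=True)
s=ctrl.get_state();print({k:np.round(v,3) for k,v in s.items()})
for n in ["scene","top"]:
    im=ctrl.read_camera(n);cv2.imwrite(f"pics/{n}0.png",im[:,:,::-1]);c=ctrl.get_calibration(n);print(n,c)
E
```

```text
pics
{'time': np.float64(0.0), 'qpos': array([ 1.127,  0.287,  1.578, -0.   ,  1.279, -0.15 ]), 'dq': array([ 0.002, -0.002,  0.001,  0.001,  0.001,  0.001]), 'joint_efforts': array([  0.   , -40.598, -29.263,  -0.   ,   0.006,  -0.   ]), 'eef_pos': array([0.195, 0.645, 0.23 ]), 'tcp_rot': array([ 0.146,  0.989, -0.001, -0.   ]), 'contact_force': array([-0.15 , -0.018,  0.029]), 'wrist_torque': array([-0.032, -0.043, -0.012]), 'opening': np.float64(1.0)}
scene {'camera_matrix': array([[439.1237,   0.    , 258.6241],
       [  0.    , 439.1237, 192.7327],
       [  0.    ,   0.    ,   1.    ]]), 'cam_to_world': array([[-0.8443, -0.4576,  0.279 ,  0.8994],
       [ 0.5357, -0.7053,  0.4643,  0.5287],
       [-0.0156,  0.5415,  0.8406,  1.0632],
       [ 0.    ,  0.    ,  0.    ,  1.    ]])}
top {'camera_matrix': array([[363.2948,   0.    , 261.1568],
       [  0.    , 363.2948, 189.307 ],
       [  0.    ,   0.    ,   1.    ]]), 'cam_to_world': array([[ 0.0159,  0.9852, -0.1705,  0.4069],
       [-0.9998,  0.0175,  0.0083, -0.0031],
       [ 0.0112,  0.1703,  0.9853,  1.0524],
       [ 0.    ,  0.    ,  0.    ,  1.    ]])}
```

View pics/scene0.png

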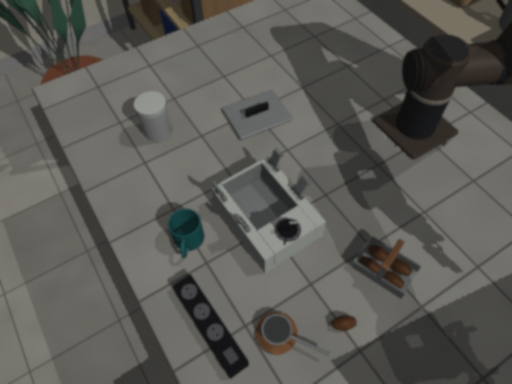

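View pics/top0.png

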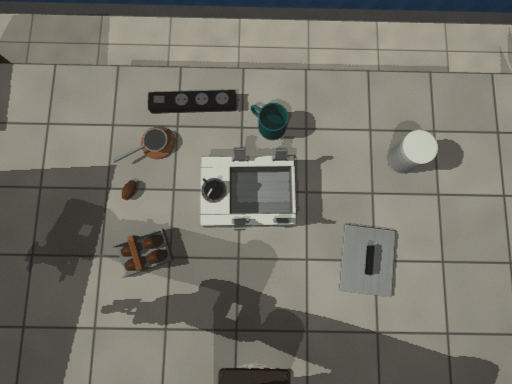

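The top view shows the warmer at about (250,190) with the dial at its left end, the tray with 4 pieces at (142,252), one loose piece at (129,190) and the lid at (368,260). The scene view agrees. I'll zoom in next.

```bash
cat > h.py <<'E'
import numpy as np,cv2
from plant import ctrl
from scipy.spatial.transform import Rotation as R
np.set_printoptions(precision=4,suppress=True)
def ray(n,u,v,z,cal=None):
    c=cal or ctrl.get_calibration(n);K=c["camera_matrix"];T=c["cam_to_world"]
    d=T[:3,:3]@np.array([(u-K[0,2])/K[0,0],-(v-K[1,2])/K[1,1],-1.]);o=T[:3,3]
    return o+d*(z-o[2])/d[2]
def proj(n,P,cal=None):
    c=cal or ctrl.get_calibration(n);K=c["camera_matrix"];T=c["cam_to_world"]
    p=T[:3,:3].T@(np.array(P)-T[:3,3]);return K[0,2]-K[0,0]*p[0]/p[2],K[1,2]+K[1,1]*p[1]/p[2]
def snap(n,name,crop=None,k=1):
    c=ctrl.get_calibration(n);im=ctrl.read_camera(n)[:,:,::-1].copy();cv2.imwrite(f"pics/{name}_raw.png",im)
    if crop: im=im[crop[1]:crop[3],crop[0]:crop[2]]
    if k!=1: im=cv2.resize(im,None,fx=k,fy=k,interpolation=cv2.INTER_CUBIC)
    cv2.imwrite(f"pics/{name}.png",im);return c
def rel(P,Rw):
    """world target -> shift & turn in the present tool frame"""
    s=ctrl.get_state();r=R.from_quat(s["tcp_rot"])
    return r.inv().apply(np.array(P)-s["eef_pos"])*1000,(r.inv()*Rw).as_rotvec(degrees=True)
def down(yaw): # tool pointing down, jaw (tool y) axis at world angle yaw ; tool x = yaw+90 
    y=np.array([np.cos(yaw),np.sin(yaw),0]);z=np.array([0,0,-1.]);x=np.cross(y,z);return R.from_matrix(np.c_[x,y,z])
E
python3 - <<'E'
from h import *
im=cv2.imread("pics/top0.png")
a=cv2.resize(im[145:285,105:305],None,fx=4,fy=4,interpolation=cv2.INTER_CUBIC)
cv2.imwrite("pics/top0z.png",a)
for nm,u,v,z in [("loose",129,190,.014),("lid",370,260,.03),("tray",134,253,.083),("wc?",262,190,.08),("strainer",155,142,.03),("mug",272,120,.05),("can",410,150,.1)]:
    print(nm,ray("top",u,v,z))
c=ctrl.get_calibration("wrist");print(c);s=ctrl.get_state();T=np.eye(4);T[:3,:3]=R.from_quat(s["tcp_rot"]).as_matrix();T[:3,3]=s["eef_pos"];print(np.linalg.inv(T)@c["cam_to_world"])
E
```

```text
loose [0.5777 0.3697 0.014 ]
lid [ 0.3902 -0.3166  0.03  ]
tray [0.3994 0.3189 0.083 ]
wc? [ 0.5732 -0.0136  0.08  ]
strainer [0.718  0.2996 0.03  ]
mug [ 0.7846 -0.0398  0.05  ]
can [ 0.6875 -0.4149  0.1   ]
{'camera_matrix': array([[317.9773,   0.    , 256.0508],
       [  0.    , 317.9773, 192.8304],
       [  0.    ,   0.    ,   1.    ]]), 'cam_to_world': array([[ 0.2915, -0.9147, -0.28  ,  0.1235],
       [ 0.9566,  0.278 ,  0.0876,  0.667 ],
       [-0.0023, -0.2934,  0.956 ,  0.3712],
       [ 0.    ,  0.    ,  0.    ,  1.    ]])}
[[-0.002   0.9559  0.2937  0.0749]
 [ 1.      0.0019  0.0008 -0.0006]
 [ 0.0002  0.2937 -0.9559 -0.1411]
 [ 0.      0.      0.      1.    ]]
```

View pics/top0z.png

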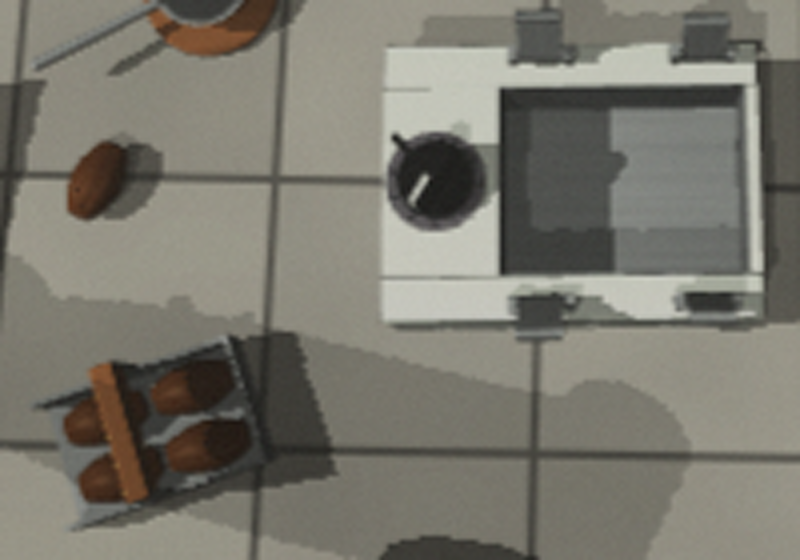

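The zoom shows 4 pieces in the tray, with its mouth facing image left (+y). The well corners are at zoom (500,88) to (744,272). The dial line points to about 0.5 rad, and the bold tick is at upper left. Now I'll compute poses.

```bash
python3 - <<'E'
from h import *
f=lambda u,v,z: ray("top",105+(u-1.5)/4,145+(v-1.5)/4,z)[:2]
w=[f(*p,.08) for p in [(500,88),(745,88),(743,272),(500,272)]];print("well corners",*w, np.mean(w,0))
b=[f(*p,.08) for p in [(385,47),(757,47),(763,322),(382,322)]];print("body",*b,np.mean(b,0))
yaw=lambda d:np.degrees(np.arctan2(d[1],d[0]))
print("warmer y-dir",yaw(w[0]-w[1]),yaw(w[3]-w[2]),"x-dir",yaw(w[0]-w[3]),yaw(w[1]-w[2]),"body",yaw(b[0]-b[1]),yaw(b[3]-b[2]))
t=[f(*p,.095) for p in [(92,368),(117,362),(147,495),(122,503)]];print("bar",np.mean(t,0),"x-dir",yaw((t[0]+t[1]-t[2]-t[3]))) 
print("dial ctr",f(437,180,.088))
# brown mask
im=cv2.imread("pics/top0.png");h=cv2.cvtColor(im,cv2.COLOR_BGR2HSV);m=cv2.inRange(h,(0,90,20),(18,255,200))
n,l,st,ce=cv2.connectedComponentsWithStats(m)
for i in range(1,n):
    if st[i,4]>25: print(st[i],ce[i],ray("top",*ce[i],.02)[:2])
# lid: handle dark mask
g=cv2.cvtColor(im,cv2.COLOR_BGR2GRAY);mm=np.zeros_like(g);mm[225:295,340:400]=(g[225:295,340:400]<45)*255
n,l,st,ce=cv2.connectedComponentsWithStats(mm)
for i in range(1,n):
    if st[i,4]>25:
        ys,xs=np.where(l==i);r=cv2.minAreaRect(np.c_[xs,ys].astype(np.float32));print("lidbar",st[i],ce[i],r,ray("top",*ce[i],.044))
E
```

```text
well corners [0.6367 0.0762] [ 0.6398 -0.092 ] [ 0.5129 -0.0909] [0.5101 0.0723] [ 0.5749 -0.0086]
body [0.6642 0.1562] [ 0.669  -0.1002] [ 0.4795 -0.1044] [0.4753 0.1498] [0.572  0.0254]
warmer y-dir 91.06111215499922 90.97743907721167 x-dir 1.754620204074867 -0.49787532818911 body 91.0802635179449 90.95532398219198
bar [0.4008 0.3138] x-dir 16.845798633052325
dial ctr [0.5706 0.1159]
[ 0 55  9  8 28] [ 2.3214 59.25  ] [0.9737 0.7834]
[142 127  32  32 347] [161.5274 146.4928] [0.7078 0.2826]
[122 181  14  19 181] [128.3039 189.6188] [0.5778 0.3696]
[143 235  20  14 173] [151.6012 241.7977] [0.4306 0.293 ]
[121 236  24  35 492] [132.7134 254.4878] [0.3948 0.3431]
[146 250  21  13 195] [155.9333 256.0769] [0.3915 0.2784]
lidbar [365 246   9  28 195] [369.2667 259.5026] ((369.20135498046875, 259.4801330566406), (6.984495162963867, 27.40582847595215), 3.814074993133545) [ 0.3918 -0.3104  0.044 ]
```

```bash
python3 - <<'E'
from h import *
print(rel([.401,.314,.23],down(np.radians(106.8))))
E
```

```text
(array([-293.0014, -257.7429,    0.5222]), array([ -0.1136,  -0.0533, -33.6317]))
```

{"op": "apply_moves", "data": {"moves": [[[-0.0366,-0.0322,0,0,0,0,-1],[-0.0366,-0.0322,0,0,0,0,-1],[-0.0366,-0.0322,0,0,0,0,-1],[-0.0366,-0.0322,0,0,0,0,-1],[-0.0366,-0.0322,0,0,0,0,-1],[-0.0366,-0.0322,0,0,0,0,-1],[-0.0366,-0.0322,0,0,0,0,-1],[-0.0366,-0.0322,0,0,0,0,-1],[0,0,0,0,0,-8.4,-1],[0,0,0,0,0,-8.4,-1],[0,0,0,0,0,-8.4,-1],[0,0,0,0,0,-8.4,-1]]]}}

```text
time: 1.3
eef_pos: [0.4048, 0.3001, 0.2228]
tcp_rot: [-0.156, 0.988, -0.004, -0.005]
contact_force: [-0.6, -0.2, -0.5]
opening: 0.996
```

```bash
python3 - <<'E'
from h import *
print(ctrl.get_state()["qpos"]);print(rel([.401,.314,.23],down(np.radians(106.8))))
c=snap("wrist","w1");print([proj("wrist",p,c) for p in ([.401,.314,.095],[.578,.37,.014])])
snap("top","t1")
E
```

```text
[ 0.4389 -0.082   1.9918 -0.0053  1.2431 -1.443 ]
(array([-0.5559, 14.3325, -7.3439]), array([-0.3696, -0.5988,  1.1209]))
[(np.float64(274.07429192311156), np.float64(186.9401711149603)), (np.float64(268.09224996938974), np.float64(309.07454024039043))]
```

View pics/w1.png

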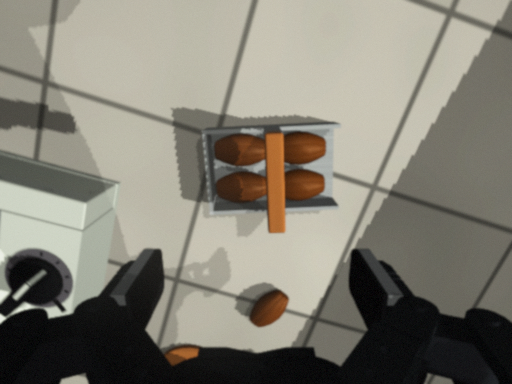

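Wrist view: the tray bar runs from (274,133) to (277,232), the loose piece is at (269,308), and the dial's white line is visible at (30,285).

```bash
python3 - <<'E'
from h import *
c=ctrl.get_calibration("wrist")
a=ray("",274,133,.095,c);b=ray("",277,231,.095,c);d=b-a;yaw=np.degrees(np.arctan2(d[1],d[0]));print(a,b,(a+b)/2,yaw,np.linalg.norm(d))
m=(a+b)/2
im=cv2.imread("pics/w1_raw.png");h=cv2.cvtColor(im,cv2.COLOR_BGR2HSV);mk=cv2.inRange(h,(0,90,20),(18,255,220))
ct,_=cv2.findContours(mk[275:340,230:310],cv2.RETR_EXTERNAL,cv2.CHAIN_APPROX_NONE);q=max(ct,key=cv2.contourArea)+np.array([230,275])
bx=cv2.boxPoints(cv2.minAreaRect(q));P=[ray("",*p,.012,c) for p in bx];print("loose",np.mean(P,0));e=[P[1]-P[0],P[2]-P[1]]
for v in e: print(np.linalg.norm(v),np.degrees(np.arctan2(v[1],v[0])))
for z in (.14,.062): print(rel([m[0],m[1],z],down(np.radians(yaw+90))))
E
```

```text
[0.3565 0.2994 0.095 ] [0.4399 0.33   0.095 ] [0.3982 0.3147 0.095 ] 20.161192845536416 0.0888154911075547
loose [0.5792 0.3699 0.012 ]
0.05893439670383419 156.8299823224396
0.03730137849261996 59.345798788040945
(array([ 1.0044, 16.1766, 82.6406]), array([-0.3579, -0.6124, -2.5779]))
(array([  0.182 ,  16.6823, 160.6346]), array([-0.3579, -0.6124, -2.5779]))
```

{"op": "apply_moves", "data": {"moves": [[[0.001,0.016,0.02,-0.4,-0.6,-2.6,-1],[0,0,0.045,0,0,0,-1],[0,0,0.045,0,0,0,-1],[0,0,0.03,0,0,0,-1],[0,0,0.012,0,0,0,-1]]]}}

```text
time: 1.9
eef_pos: [0.4014, 0.318, 0.07]
tcp_rot: [-0.167, 0.986, 0.002, 0.005]
contact_force: [-0.2, -0.0, 0.3]
opening: 1.004
```

```bash
python3 - <<'E'
from h import *
print(rel([.3982,.3147,.062],down(np.radians(110.2))), ctrl.get_state()["contact_force"])
c=snap("wrist","w2",(130,100,400,330),2)
E
```

```text
(array([ 4.1963, -2.0575,  7.9959]), array([ 0.1426,  0.6029, -0.9316])) [-0.2339 -0.007   0.2941]
```

{"op": "apply_moves", "data": {"moves": [[[0.004,-0.002,0.008,0,0.6,-0.9,-1],[0,0,0,0,0,0,1],[0,0,0,0,0,0,1],[0,0,0,0,0,0,1],[0,0,0,0,0,0,1],[0,0,0,0,0,0,1],[0,0,0,0,0,0,1],[0,0,0,0,0,0,1],[0,0,0,0,0,0,1],[0,0,0,0,0,0,1],[0,0,-0.01,0,0,0,1],[0,0,-0.02,0,0,0,1]]], "force": 80}}

```text
time: 3.15
eef_pos: [0.3977, 0.3143, 0.0935]
tcp_rot: [-0.174, 0.985, 0.001, -0.001]
contact_force: [-0.3, -1.1, -3.5]
opening: 0.171
```

```bash
python3 - <<'E'
from h import *
s=ctrl.get_state();print(s["eef_pos"],s["contact_force"],s["opening"],s["wrist_torque"])
snap("wrist","w3")
E
```

```text
[0.3977 0.3143 0.0935] [-0.2879 -1.1096 -3.5369] 0.17109120750470927 [-0.0092 -0.0514  0.0123]
```

View pics/w3.png

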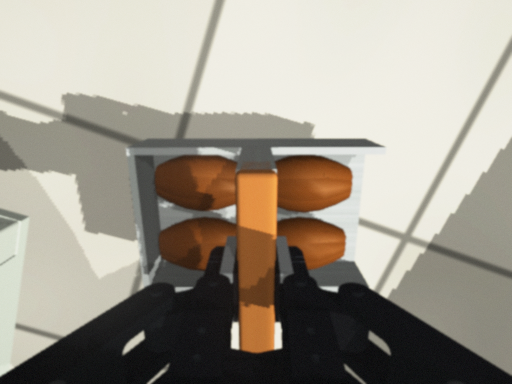

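The tray is held and level, with all 4 pieces in it. I'll lift it and carry it over the well.

{"op": "apply_moves", "data": {"moves": [[[0,0,-0.04,0,0,0,1],[0,0,-0.04,0,0,0,1],[0,0,-0.04,0,0,0,1],[0,0,-0.035,0,0,0,1],[0,0,0,0,0,5,1],[0,0,0,0,0,5,1],[0,0,0,0,0,5,1],[0,0,0,0,0,4,1],[0,0,0,0,0,0,1]]]}}

```text
time: 4.1
eef_pos: [0.397, 0.3137, 0.2578]
tcp_rot: [-0.003, 1.0, 0.002, 0.0]
contact_force: [0.1, 1.0, -4.0]
opening: 0.174
```

```bash
python3 - <<'E'
from h import *
s=ctrl.get_state();print(s["eef_pos"],s["qpos"],s["contact_force"],s["opening"])
print(rel([.574,-.13,.24],down(np.radians(91))))
E
```

```text
[0.397  0.3137 0.2578] [ 0.4664 -0.1152  1.9572  0.0033  1.2975 -1.111 ] [ 0.1376  0.9852 -3.9582] 0.17436322603318605
(array([-174.5017, -444.7492,   16.2208]), array([ 0.2155,  0.0249, -0.6776]))
```

{"op": "apply_moves", "data": {"moves": [[[-0.01,-0.025,0,0,0,0,1],[-0.015,-0.0385,0,0,0,0,1],[-0.015,-0.0385,0,0,0,0,1],[-0.015,-0.0385,0,0,0,0,1],[-0.015,-0.0385,0,0,0,0,1],[-0.015,-0.0385,0,0,0,0,1],[-0.015,-0.0385,0,0,0,0,1],[-0.015,-0.0385,0,0,0,0,1],[-0.015,-0.0385,0,0,0,0,1],[-0.015,-0.0385,0,0,0,0,1],[-0.015,-0.0385,0,0,0,0,1],[-0.01,-0.025,0,0,0,0,1]]]}}

```text
time: 5.3
eef_pos: [0.5761, -0.1314, 0.249]
tcp_rot: [-0.017, 1.0, 0.004, -0.003]
contact_force: [0.0, 0.4, -3.4]
opening: 0.174
```

```bash
python3 - <<'E'
from h import *
print(rel([.574,-.13,.24],down(np.radians(91))))
# pour poses: TCP for mouth target at tilt t
o=np.array([0,.071,.0585])
for t,my,mz in [(0,-.05,.175),(30,-.05,.10),(58,-.05,.088)]:
    Rw=down(np.radians(91))*R.from_euler('x',t,degrees=True)
    M=np.array([.573,-.009,0])+R.from_euler('z',1,degrees=True).apply([0,my,mz])
    print(t,M-Rw.apply(o))
    print(rel(M-Rw.apply(o),Rw))
E
```

```text
(array([2.0126, 1.3914, 9.0698]), array([ 0.4349, -0.3135,  0.9867]))
0 [ 0.5751 -0.13    0.2335]
(array([ 0.8658,  1.3217, 15.5633]), array([ 0.4349, -0.3135,  0.9867]))
30 [ 0.5744 -0.0912  0.1862]
(array([-0.0584, 39.7154, 63.1912]), array([30.4341, -0.048 ,  1.0465]))
58 [ 0.5737 -0.047   0.1792]
(array([-0.8584, 83.8789, 70.4753]), array([58.4333,  0.2133,  1.0603]))
```

{"op": "apply_moves", "data": {"moves": [[[0.001,0.0098,0.0158,7.5,0,0.5,1],[0,0.0118,0.0144,7.5,0,0.5,1],[0,0.0136,0.0128,7.5,0,0,1],[0,0.0152,0.0108,7.5,0,0,1],[0,0.0104,-0.004,7.25,0,0,1],[0,0.0098,-0.0052,7.25,0,0,1],[0,0.009,-0.0065,7.25,0,0,1],[0,0.0082,-0.0075,7.25,0,0,1],[0,0,0,0,0,0,1],[0,0,0,0,0,0,1],[0,0,0,0,0,0,1],[0,0,0,0,0,0,1]]]}}

```text
time: 6.5
eef_pos: [0.576, -0.0529, 0.1724]
tcp_rot: [-0.007, 0.867, -0.499, 0.003]
contact_force: [0.7, 0.3, -1.1]
opening: 0.175
```

```bash
python3 - <<'E'
from h import *
s=ctrl.get_state();print(s["eef_pos"],s["qpos"],s["contact_force"],s["opening"])
Rw=down(np.radians(91))*R.from_euler('x',58,degrees=True);print(rel([.5737,-.047,.1792],Rw))
snap("wrist","w4");snap("top","t4",(180,130,320,270),4);snap("scene","s4")
a=cv2.imread("pics/w4.png");b=cv2.resize(cv2.imread("pics/t4.png"),(384,384));cv2.imwrite("pics/m4.png",cv2.resize(np.hstack([a,b]),(800,343)))
E
```

```text
[ 0.576  -0.0529  0.1724] [ 0.1061  0.3288  1.8896 -1.0896  1.3293 -0.96  ] [ 0.705   0.2712 -1.124 ] 0.17540227860159613
(array([ 2.2444, -2.8283, -8.5644]), array([-1.8209, -0.2177,  0.0055]))
```

View pics/m4.png

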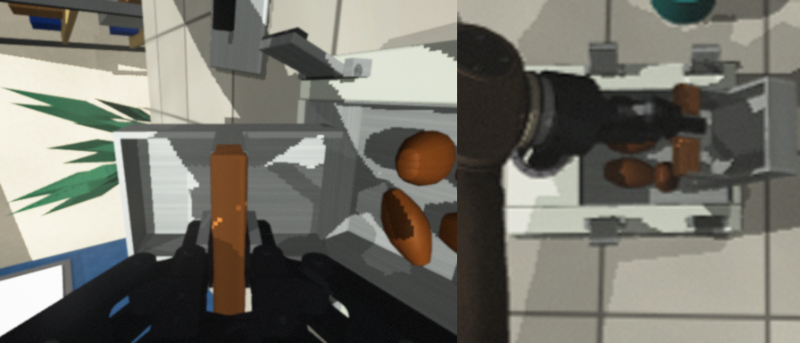

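The tray looks empty and the kobeba are in the well. I'll raise it, level it and carry it back.

{"op": "apply_moves", "data": {"moves": [[[0,-0.035,-0.02,0,0,0,1],[0,-0.035,-0.02,0,0,0,1],[0,-0.035,-0.02,0,0,0,1],[0,0,0,-8.5,0,0,1],[0,0,0,-8.5,0,0,1],[0,0,0,-8.5,0,0,1],[0,0,0,-8.5,0,0,1],[0,0,0,-8.5,0,0,1],[0,0,0,-8.5,0,0,1],[0,0,0,-8.0,0,0,1],[0,0,0,0,0,0,1]]]}}

```text
time: 7.75
eef_pos: [0.5729, -0.0593, 0.3059]
tcp_rot: [-0.005, 1.0, 0.002, 0.001]
contact_force: [0.1, 0.3, -1.6]
opening: 0.176
```

```bash
python3 - <<'E'
from h import *
s=ctrl.get_state();print(s["eef_pos"],s["qpos"],s["contact_force"],s["opening"])
print(rel([.40,.314,.25],down(np.radians(91))))
snap("top","t5");im=cv2.imread("pics/t5_raw.png")
c=ctrl.get_calibration("top")
h=cv2.cvtColor(im,cv2.COLOR_BGR2HSV);m=cv2.inRange(h,(0,90,20),(18,255,200))
n,l,st,ce=cv2.connectedComponentsWithStats(m)
for i in range(1,n):
    if st[i,4]>25: print(st[i],ce[i],ray("top",*ce[i],.012)[:2])
E
```

```text
[ 0.5729 -0.0593  0.3059] [-0.2809  0.0183  1.7418  0.0038  1.38   -1.8622] [ 0.0843  0.2895 -1.5529] 0.1762160811397025
(array([169.3554, 374.7968,  56.7003]), array([ 0.1806,  0.1412, -0.4389]))
[ 0 55  8  8 27] [ 2.3333 59.1852] [0.9783 0.7895]
[142 127  32  32 344] [161.5058 146.4826] [0.7101 0.2848]
[122 181  14  18 178] [128.2416 189.5899] [0.5792 0.3727]
```

{"op": "apply_moves", "data": {"moves": [[[0.0155,0.034,0,0,0,0,1],[0.0155,0.034,0,0,0,0,1],[0.0155,0.034,0,0,0,0,1],[0.0155,0.034,0,0,0,0,1],[0.0155,0.034,0,0,0,0,1],[0.0155,0.034,0,0,0,0,1],[0.0155,0.034,0,0,0,0,1],[0.0155,0.034,0,0,0,0,1],[0.0155,0.034,0,0,0,0,1],[0.0155,0.034,0,0,0,0,1],[0.0155,0.034,0,0,0,0,1]]]}}

```text
time: 8.9
eef_pos: [0.3849, 0.3248, 0.2977]
tcp_rot: [-0.007, 1.0, -0.017, 0.003]
contact_force: [0.3, 0.7, -2.0]
opening: 0.175
```

```bash
python3 - <<'E'
from h import *
print(rel([.40,.314,.065],down(np.radians(91))))
E
```

```text
(array([-13.6589,  -3.1292, 233.0254]), array([-1.9281,  0.3174, -0.2146]))
```

{"op": "apply_moves", "data": {"moves": [[[-0.013,-0.003,0,-1.9,0.3,0,1],[0,0,0.045,0,0,0,1],[0,0,0.045,0,0,0,1],[0,0,0.045,0,0,0,1],[0,0,0.045,0,0,0,1],[0,0,0.03,0,0,0,1],[0,0,0.01,0,0,0,1],[0,0,0,0,0,0,1]]]}}

```text
time: 9.7
eef_pos: [0.3905, 0.3308, 0.0739]
tcp_rot: [-0.023, 1.0, -0.007, 0.008]
contact_force: [0.0, -0.0, -2.3]
opening: 0.171
```

```bash
python3 - <<'E'
from h import *
s=ctrl.get_state();print(s["contact_force"],s["wrist_torque"])
print(rel([.40,.314,.062],down(np.radians(91))))
E
```

```text
[ 0.0454 -0.0443 -2.2788] [-0.0284  0.0325  0.0047]
(array([ -8.5366, -17.019 ,  12.3081]), array([-0.7738,  0.89  ,  1.6574]))
```

{"op": "apply_moves", "data": {"moves": [[[0,0,0.006,-0.7,0.9,0,1],[0,0,0.003,0,0,0,1],[0,0,0.002,0,0,0,1],[0,0,0.001,0,0,0,1],[0,0,0,0,0,0,1]]]}}

```text
time: 10.2
eef_pos: [0.395, 0.3336, 0.0682]
tcp_rot: [-0.024, 1.0, 0.002, 0.005]
contact_force: [-0.1, -0.0, -2.0]
opening: 0.172
```

```bash
python3 - <<'E'
from h import *
s=ctrl.get_state();print(s["contact_force"],s["wrist_torque"])
print(rel([.40,.314,.062],down(np.radians(91))))
E
```

```text
[-0.0836 -0.036  -1.9897] [-0.0334  0.0107 -0.0155]
(array([ -4.0179, -19.7989,   6.1604]), array([0.2145, 0.6176, 1.7803]))
```

{"op": "apply_moves", "data": {"moves": [[[0,0,0.004,0,0.5,0,1],[0,0,0.002,0,0,0,1],[0,0,0.0015,0,0,0,1],[0,0,0.0015,0,0,0,1],[0,0,0,0,0,0,1]]]}}

```text
time: 10.7
eef_pos: [0.3965, 0.3344, 0.0676]
tcp_rot: [-0.025, 1.0, 0.001, -0.0]
contact_force: [0.1, 0.5, -1.6]
opening: 0.175
```

```bash
python3 - <<'E'
from h import *
s=ctrl.get_state();print(s["contact_force"],s["wrist_torque"])
print(rel([.40,.314,.062],down(np.radians(91))))
E
```

```text
[ 0.0958  0.5406 -1.6141] [ 0.0546 -0.0202  0.0083]
(array([ -2.4516, -20.5712,   5.5361]), array([ 0.1236, -0.0309,  1.8101]))
```

{"op": "apply_moves", "data": {"moves": [[[0,0,0.005,0,0,0,1],[0,0,0.005,0,0,0,1]]]}}

```text
time: 10.9
eef_pos: [0.3974, 0.3349, 0.0671]
tcp_rot: [-0.025, 1.0, -0.001, -0.003]
contact_force: [-15.0, -12.7, 34.6]
opening: 0.175
```

```bash
python3 - <<'E'
from h import *
s=ctrl.get_state();print(s["eef_pos"],s["contact_force"],s["wrist_torque"])
snap("wrist","w6")
E
```

```text
[0.3974 0.3349 0.0671] [-15.0073 -12.6971  34.5776] [-1.6404  2.2653 -0.1086]
```

View pics/w6.png

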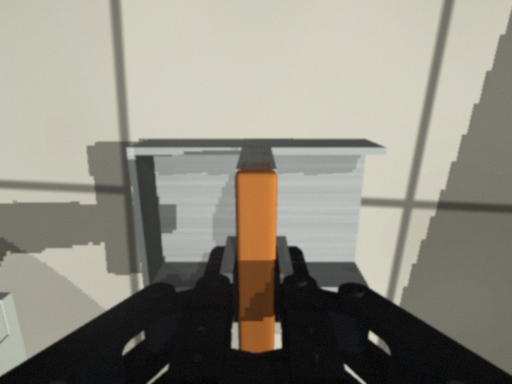

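The tray is empty and resting on the tiles: contact came at z 0.067. I'll release it, rise, and go to the loose piece.

{"op": "apply_moves", "data": {"moves": [[[0,0,-0.001,0,0,0,1],[0,0,0,0,0,0,-1],[0,0,0,0,0,0,-1],[0,0,0,0,0,0,-1],[0,0,0,0,0,0,-1],[0,0,0,0,0,0,-1],[0,0,0,0,0,0,-1],[0,0,0,0,0,0,-1],[0,0,-0.03,0,0,0,-1],[0,0,-0.045,0,0,0,-1],[0,0,-0.045,0,0,0,-1],[0,0,0,0,0,0,-1]]]}}

```text
time: 12.15
eef_pos: [0.3981, 0.3348, 0.1901]
tcp_rot: [-0.025, 1.0, -0.001, -0.004]
contact_force: [0.7, -0.3, 0.3]
opening: 0.998
```

```bash
python3 - <<'E'
from h import *
s=ctrl.get_state();print(s["eef_pos"],s["contact_force"],s["opening"],s["qpos"])
print(rel([.5792,.3705,.16],down(np.radians(66.8))))
E
```

```text
[0.3981 0.3348 0.1901] [ 0.6826 -0.3107  0.2508] 0.9978587944522673 [ 0.5034 -0.0135  1.9881  0.0012  1.1756 -1.1176]
(array([-182.8434,   26.785 ,   28.5331]), array([-0.2621, -0.4255, 26.0481]))
```

{"op": "apply_moves", "data": {"moves": [[[-0.045,0.007,0,0,0,0,-1],[-0.045,0.007,0,0,0,0,-1],[-0.045,0.007,0,0,0,0,-1],[-0.047,0.007,0,0,0,0,-1],[0,0,0.01,0,0,8.5,-1],[0,0,0.01,0,0,8.5,-1],[0,0,0.01,0,0,8.5,-1],[0,0,0,0,0,0,-1]]]}}

```text
time: 12.95
eef_pos: [0.5816, 0.3711, 0.1474]
tcp_rot: [0.199, 0.98, -0.005, -0.007]
contact_force: [-0.7, -0.5, 0.5]
opening: 0.999
```

```bash
python3 - <<'E'
from h import *
c=snap("wrist","w7");im=cv2.imread("pics/w7_raw.png");h=cv2.cvtColor(im,cv2.COLOR_BGR2HSV);mk=cv2.inRange(h,(0,90,20),(18,255,220))
ct,_=cv2.findContours(mk,cv2.RETR_EXTERNAL,cv2.CHAIN_APPROX_NONE)
for q in ct:
    if cv2.contourArea(q)<400: continue
    r=cv2.minAreaRect(q);P=[ray("",*p,.014,c) for p in cv2.boxPoints(r)];print(r,np.mean(P,0))
    for v in (P[1]-P[0],P[2]-P[1]): print("  ",np.linalg.norm(v),np.degrees(np.arctan2(v[1],v[0]))%180)
print(rel([.5792,.3705,.12],down(np.radians(66.8))))
E
```

```text
((288.5309753417969, 327.42132568359375), (38.11821746826172, 22.089427947998047), 66.50143432617188) [0.734 0.34  0.014]
   0.022842899607186603 94.56641445055806
   0.04558492672630488 178.99090331784058
((239.05760192871094, 307.0594482421875), (43.35315704345703, 89.06901550292969), 62.62229919433594) [0.6924 0.3018 0.014 ]
   0.09250420878318906 97.49279589226572
   0.047845384773559256 2.3307795544504573
((256.0, 180.5), (63.0, 38.0), 90.0) [0.578 0.37  0.014]
   0.03298137878726955 67.02064413818937
   0.05796516365173573 157.86914518675286
((104.00001525878906, 8.999998092651367), (37.565940856933594, 35.77708435058594), 63.43495178222656) [0.4053 0.3153 0.014 ]
   0.02830471070680304 89.08638173228351
   0.02515463136787819 0.9350999961767396
(array([ 1.7868, -1.4411, 28.36  ]), array([-0.6887, -0.6732,  0.3649]))
```

View pics/w7.png

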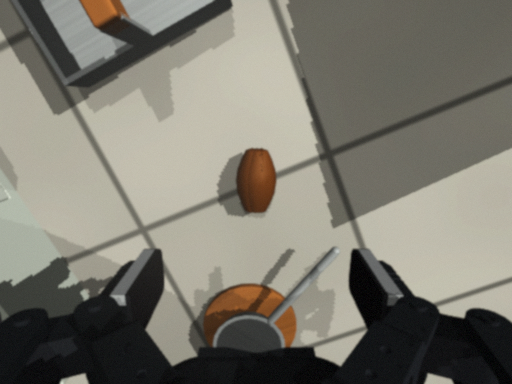

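The piece is centred at (256,180) and lined up with the jaws. The strainer is well clear. I'll descend.

{"op": "apply_moves", "data": {"moves": [[[0.003,-0.001,0.03,-0.6,-0.6,0.4,-1],[0,0,0.045,0,0,0,-1],[0,0,0.045,0,0,0,-1],[0,0,0.02,0,0,0,-1],[0,0,0,0,0,0,-1]]]}}

```text
time: 13.5
eef_pos: [0.5819, 0.3737, 0.0104]
tcp_rot: [0.193, 0.981, 0.003, 0.004]
contact_force: [-0.3, -0.3, -0.2]
opening: 0.997
```

```bash
python3 - <<'E'
from h import *
print(rel([.578,.37,.0],down(np.radians(67.4))),ctrl.get_state()["contact_force"])
E
```

```text
(array([ 2.2493, -4.9789, 10.3875]), array([0.4272, 0.409 , 0.3277])) [-0.3346 -0.2609 -0.2419]
```

{"op": "apply_moves", "data": {"moves": [[[0.003,-0.005,0.011,0.4,0.4,0,-1],[0,0,0,0,0,0,1],[0,0,0,0,0,0,1],[0,0,0,0,0,0,1],[0,0,0,0,0,0,1],[0,0,0,0,0,0,1],[0,0,0,0,0,0,1],[0,0,0,0,0,0,1],[0,0,-0.03,0,0,0,1],[0,0,-0.045,0,0,0,1],[0,0,-0.045,0,0,0,1],[0,0,-0.045,0,0,0,1]]], "force": 30}}

```text
time: 14.7
eef_pos: [0.574, 0.3688, 0.1651]
tcp_rot: [0.191, 0.982, -0.003, -0.004]
contact_force: [0.6, 0.8, 0.4]
opening: 0.428
```

```bash
python3 - <<'E'
from h import *
s=ctrl.get_state();print(s["opening"]*85,s["qpos"],s["contact_force"])
print(rel([.577,.005,.22],down(np.radians(67.4))))
E
```

```text
36.41480285529324 [ 0.4225  0.3628  1.6045  0.0003  1.1846 -0.7643] [0.6076 0.8118 0.4479]
(array([-138.6701, -336.5372,  -53.4698]), array([-0.4184, -0.4166,  0.5906]))
```

{"op": "apply_moves", "data": {"moves": [[[-0.017,-0.042,-0.01,0,0,0,1],[-0.017,-0.042,-0.01,0,0,0,1],[-0.017,-0.042,-0.01,0,0,0,1],[-0.017,-0.042,-0.01,0,0,0,1],[-0.017,-0.042,-0.01,0,0,0,1],[-0.017,-0.042,0,0,0,0,1],[-0.017,-0.042,0,0,0,0,1],[-0.017,-0.042,0,0,0,0,1],[0,0,0,0,0,0,1]]]}}

```text
time: 15.6
eef_pos: [0.5794, -0.0035, 0.2303]
tcp_rot: [0.188, 0.982, 0.002, 0.007]
contact_force: [-0.6, 0.4, -0.8]
opening: 0.435
```

```bash
python3 - <<'E'
from h import *
print(rel([.577,-.03,.13],down(np.radians(67.4))),ctrl.get_state()["opening"])
c=snap("wrist","w8")
t=cv2.imread("pics/t5_raw.png")[140:240,195:305]
cv2.imwrite("pics/m8.png",cv2.resize(np.hstack([cv2.imread("pics/w8.png"),cv2.resize(t,(422,384))]),(800,329)))
E
```

```text
(array([ -6.1675, -26.2077, 100.1981]), array([0.3758, 0.7802, 0.9371])) 0.43506762981330255
```

View pics/m8.png

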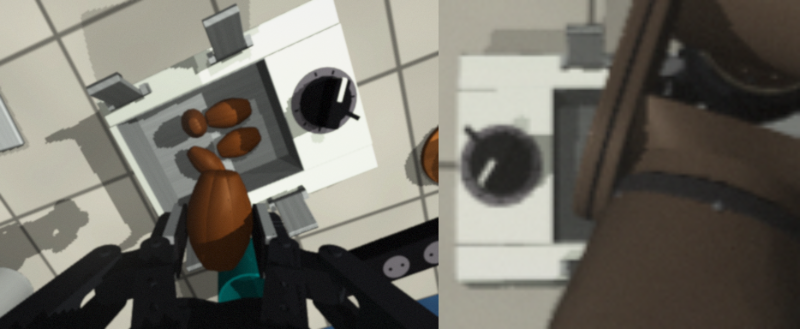

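All 4 poured pieces lie in one layer in the well, and the fifth is in the gripper. I'll drop it near the -y/+x part of the well.

{"op": "apply_moves", "data": {"moves": [[[-0.035,-0.025,0.02,0.4,0.8,0.9,1],[0,-0.018,0.045,0,0,0,1],[0,0,0.045,0,0,0,1],[0,0,0.02,0,0,0,1],[0,0,0.005,0,0,0,1],[0,0,0,0,0,0,1]]]}}

```text
time: 16.25
eef_pos: [0.5994, -0.0498, 0.094]
tcp_rot: [0.193, 0.981, 0.002, 0.002]
contact_force: [0.1, -0.4, -0.8]
opening: 0.432
```

```bash
python3 - <<'E'
from h import *
print(rel([.598,-.05,.085],down(np.radians(67.4))),ctrl.get_state()["opening"],ctrl.get_state()["contact_force"])
E
```

```text
(array([ 1.2828, -0.7907,  9.0068]), array([0.2792, 0.211 , 0.3529])) 0.4315271717038331 [ 0.0537 -0.3629 -0.8053]
```

{"op": "apply_moves", "data": {"moves": [[[0,0,0.01,0,0,0,1],[0,0,0,0,0,0,-0.3],[0,0,0,0,0,0,-0.3],[0,0,0,0,0,0,-0.3],[0,0,0,0,0,0,-0.3],[0,0,0,0,0,0,-0.3],[0,0,-0.045,0,0,0,-0.3],[0,0,-0.045,0,0,0,-0.3],[0,0,-0.045,0,0,0,-1],[0.03,0,-0.03,0,0,0,-1],[0.03,0,0,0,0,0,-1],[0,0,0,0,0,0,-1]]]}}

```text
time: 17.45
eef_pos: [0.5441, -0.0264, 0.262]
tcp_rot: [0.192, 0.981, 0.002, 0.008]
contact_force: [0.4, -0.1, -0.3]
opening: 0.997
```

```bash
python3 - <<'E'
from h import *
s=ctrl.get_state();print(s["eef_pos"],s["opening"]);c=snap("wrist","w9")
print(rel([.40,-.315,.25],down(np.radians(0))))
E
```

```text
[ 0.5441 -0.0264  0.262 ] 0.9968602688187773
(array([  26.3918, -321.704 ,   10.146 ]), array([ 0.9906,  0.6815, 67.7911]))
```

View pics/w9.png

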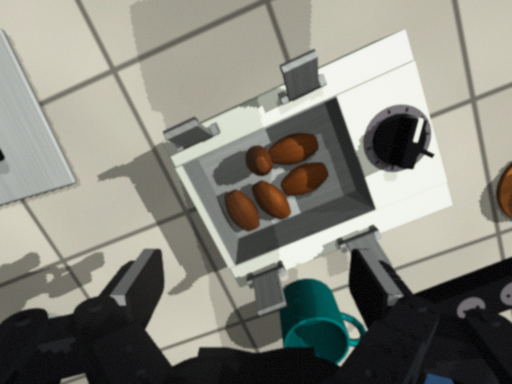

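All five pieces are in the well, below the rim, and the clips are up. Next is the lid.

{"op": "apply_moves", "data": {"moves": [[[0.0038,-0.046,0,0,0,0,-1],[0.0038,-0.046,0,0,0,0,-1],[0.0038,-0.046,0,0,0,0,-1],[0.0038,-0.046,0,0,0,0,-1],[0.0038,-0.046,0,0,0,0,-1],[0.0038,-0.046,0,0,0,0,-1],[0.0038,-0.046,0,0,0,0,-1],[0,0,0,0,0,8.5,-1],[0,0,0,0,0,8.5,-1],[0,0,0,0,0,8.5,-1],[0,0,0,0,0,8.5,-1],[0,0,0,0,0,8.5,-1]]]}}

```text
time: 18.7
eef_pos: [0.397, -0.3349, 0.2559]
tcp_rot: [0.536, 0.844, 0.006, 0.009]
contact_force: [0.7, 0.3, -0.1]
opening: 1.001
```

{"op": "apply_moves", "data": {"moves": [[[0,0,0,0,0,8.5,-1],[0,0,0,0,0,8.5,-1],[0,0,0,0,0,8.5,-1],[0,0,0,0,0,0,-1]]]}}

```text
time: 19.1
eef_pos: [0.3975, -0.3379, 0.2533]
tcp_rot: [0.711, 0.703, 0.007, 0.006]
contact_force: [-0.2, 0.8, -0.0]
opening: 0.994
```

```bash
python3 - <<'E'
from h import *
s=ctrl.get_state();print(s["eef_pos"],s["qpos"])
c=snap("wrist","w10");print(proj("",[.392,-.31,.044],c))
print(rel([.392,-.31,.12],down(np.radians(0))))
E
```

```text
[ 0.3975 -0.3379  0.2533] [-0.907  -0.0804  1.9335  0.0166  1.2784 -0.9001]
(np.float64(247.4681225188344), np.float64(139.8600685136716))
(array([ 27.5132,  -8.164 , 133.1839]), array([ 1.069 , -0.1192, -0.5212]))
```

View pics/w10.png

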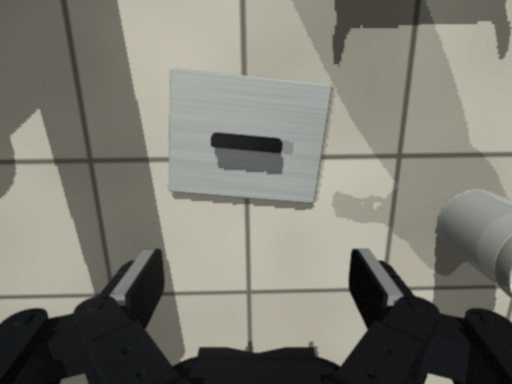

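The lid bar runs along image x, that is world X, from (211,141) to (282,147). So the jaws need a yaw of about -94.

```bash
python3 - <<'E'
from h import *
c=ctrl.get_calibration("wrist");im=cv2.imread("pics/w10_raw.png");g=im.max(2)
m=np.zeros(g.shape,np.uint8);m[125:160,200:295]=(g[125:160,200:295]<45)*255
ct,_=cv2.findContours(m,cv2.RETR_EXTERNAL,cv2.CHAIN_APPROX_NONE);q=max(ct,key=cv2.contourArea);r=cv2.minAreaRect(q)
P=[ray("",*p,.042,c) for p in cv2.boxPoints(r)];print(r,np.mean(P,0))
for v in (P[1]-P[0],P[2]-P[1]): print("  ",np.linalg.norm(v),np.degrees(np.arctan2(v[1],v[0]))%180)
pl=[ray("",*p,.014,c) for p in [(170,69),(332,86),(314,203),(169,191)]];print("plate",np.mean(pl,0),[np.degrees(np.arctan2(*(b-a)[1::-1])) for a,b in ((pl[0],pl[1]),(pl[3],pl[2]))])
# warmer from w9: same wrist offset, pose at that time
T=np.array([[-0.002,.9559,.2937,.0749],[1,.0019,.0008,-.0006],[.0002,.2937,-.9559,-.1411],[0,0,0,1]])
W=np.eye(4);W[:3,:3]=R.from_quat([0.192,0.981,0.002,0.008]).as_matrix();W[:3,3]=[0.5441,-0.0264,0.262]
c9=dict(camera_matrix=c["camera_matrix"],cam_to_world=W@T)
b=[ray("",*p,.08,c9)[:2] for p in [(172,155),(405,31),(451,204),(240,277)]];print("body corners",*b,np.mean(b,0))
# refined well corners by line fit on rim: print pixel guess
w=[ray("",*p,.08,c9)[:2] for p in [(186,163),(338,98),(375,208),(237,264)]];print("well",*w,np.mean(w,0))
E
```

```text
((246.39755249023438, 142.62704467773438), (69.35037231445312, 13.489826202392578), 5.194429397583008) [ 0.3908 -0.3133  0.042 ]
   0.014824258183987957 81.85757365397748
   0.07612716927413908 174.0846359235411
plate [ 0.3908 -0.3148  0.014 ] [np.float64(-6.229123425673706), np.float64(-5.938969006971149)]
body corners [ 0.4991 -0.1004] [0.4772 0.149 ] [0.6615 0.1538] [ 0.6576 -0.0925] [0.5738 0.0275]
well [ 0.512  -0.0908] [0.5101 0.0741] [0.6346 0.0764] [ 0.6405 -0.089 ] [ 0.5743 -0.0073]
```

{"op": "apply_moves", "data": {"moves": [[[0,0,0,0,0,8.5,-1],[0,0,0,0,0,8.5,-1],[0,0,0,0,0,8.5,-1],[0,0,0,0,0,8.5,-1],[0,0,0,0,0,8.5,-1],[0,0,0,0,0,8.5,-1],[0,0,0,0,0,8.5,-1],[0,0,0,0,0,8.5,-1],[0,0,0,0,0,8.5,-1],[0,0,0,0,0,8.5,-1],[0,0,0,0,0,8.5,-1],[0,0,0,0,0,0,-1]]]}}

```text
time: 20.35
eef_pos: [0.3985, -0.3417, 0.2498]
tcp_rot: [0.999, -0.043, 0.008, -0.003]
contact_force: [-0.6, 0.6, -0.3]
opening: 0.999
```

```bash
python3 - <<'E'
from h import *
print(rel([.391,-.314,.025],down(np.radians(-96))))
E
```

```text
(array([-13.279 , -25.5648, 224.7912]), array([-0.3504, -0.8812,  1.0666]))
```

{"op": "apply_moves", "data": {"moves": [[[-0.013,-0.0255,0.02,-0.4,-0.9,1,-1],[0,0,0.045,0,0,0,-1],[0,0,0.045,0,0,0,-1],[0,0,0.045,0,0,0,-1],[0,0,0.04,0,0,0,-1],[0,0,0,0,0,0,-1]]]}}

```text
time: 20.95
eef_pos: [0.3906, -0.3186, 0.0527]
tcp_rot: [0.999, -0.035, 0.003, 0.004]
contact_force: [0.9, 1.4, 0.1]
opening: 1.004
```

```bash
python3 - <<'E'
from h import *
print(rel([.391,-.314,.019],down(np.radians(-96))))
c=snap("wrist","w11");im=cv2.imread("pics/w11_raw.png");print(proj("",[.391,-.314,.044],c))
E
```

```text
(array([-0.1599, -4.9494, 33.6346]), array([ 0.4967, -0.3647,  1.945 ]))
(np.float64(246.08351250217424), np.float64(246.1126610070583))
```

View pics/w11.png

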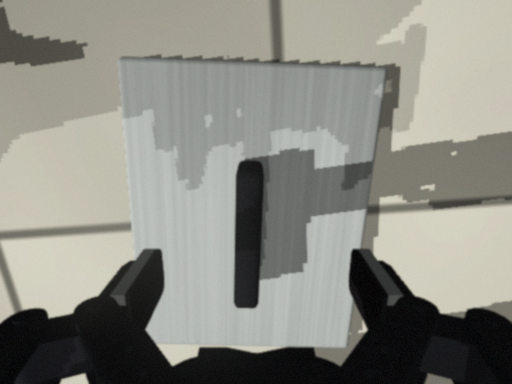

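```bash
python3 - <<'E'
from h import *
c=ctrl.get_calibration("wrist");f=lambda u,v,z:ray("",u,v,z,c)
a=f(250,161,.043);b=f(246.5,306,.043);print("bar",a,b,(a+b)/2,np.linalg.norm(a-b),np.degrees(np.arctan2(*(a-b)[1::-1])))
p=f(121,58,.014);q=f(386,68,.014);print("far edge",p,q,np.linalg.norm(p-q),(p+q)/2,np.degrees(np.arctan2(*(p-q)[1::-1])))
E
```

```text
bar [ 0.4363 -0.3213  0.043 ] [ 0.3534 -0.3128  0.043 ] [ 0.3949 -0.317   0.043 ] 0.08333900261182607 -5.886007874059421
far edge [ 0.4914 -0.2566  0.014 ] [ 0.4761 -0.3982  0.014 ] 0.14238200384529692 [ 0.4837 -0.3274  0.014 ] 83.85053415100853
```

{"op": "apply_moves", "data": {"moves": [[[0.002,-0.0015,0.02,0.5,-0.3,1.9,-1],[0,0,0.012,0,0,0,-1],[0,0,0.005,0,0,0,-1],[0,0,0,0,0,0,-1]]]}}

```text
time: 21.4
eef_pos: [0.3996, -0.3256, 0.0265]
tcp_rot: [0.999, -0.048, 0.008, 0.008]
contact_force: [0.7, 0.2, 0.2]
opening: 0.998
```

```bash
python3 - <<'E'
from h import *
print(ctrl.get_state()["contact_force"],rel([.3925,-.317,.019],down(np.radians(-96))))
E
```

```text
[0.7037 0.1769 0.2289] (array([-8.0114, -7.9398,  7.2286]), array([ 0.8416, -0.9115,  0.4681]))
```

{"op": "apply_moves", "data": {"moves": [[[-0.008,-0.008,0.004,0.9,-1.0,0.5,-1],[0,0,0.002,0,0,0,-1],[0,0,0,0,0,0,-1]]]}}

```text
time: 21.7
eef_pos: [0.3935, -0.3181, 0.0233]
tcp_rot: [0.999, -0.052, 0.001, 0.001]
contact_force: [0.1, 0.1, 0.1]
opening: 1.002
```

```bash
python3 - <<'E'
from h import *
print(ctrl.get_state()["contact_force"],rel([.3925,-.317,.019],down(np.radians(-96))))
E
```

```text
[0.1428 0.0906 0.0951] (array([-1.0644, -0.9711,  4.2692]), array([ 0.1169, -0.0784,  0.022 ]))
```

{"op": "apply_moves", "data": {"moves": [[[-0.001,-0.001,0.004,0,0,0,-1],[0,0,0,0,0,0,1],[0,0,0,0,0,0,1],[0,0,0,0,0,0,1],[0,0,0,0,0,0,1],[0,0,0,0,0,0,1],[0,0,0,0,0,0,1],[0,0,0,0,0,0,1],[0,0,0,0,0,0,1],[0,0,0,0,0,0,1],[0,0,0,0,0,0,1]]], "force": 90}}

```text
time: 22.8
eef_pos: [0.3928, -0.3171, 0.0198]
tcp_rot: [0.999, -0.052, 0.001, 0.001]
contact_force: [-0.9, -0.1, -0.2]
opening: 0.148
```

```bash
python3 - <<'E'
from h import *
s=ctrl.get_state();print(s["contact_force"],s["opening"],s["eef_pos"],rel([.3925,-.317,.019],down(np.radians(-96))))
E
```

```text
[-0.8877 -0.0504 -0.2413] 0.14778380490531562 [ 0.3928 -0.3171  0.0198] (array([-0.3547, -0.0514,  0.8144]), array([ 0.1147, -0.1212,  0.0212]))
```

{"op": "apply_moves", "data": {"moves": [[[0,0,-0.02,0,0,0,1],[0,0,-0.045,0,0,0,1],[0,0,-0.045,0,0,0,1],[0,0,-0.045,0,0,0,1],[0,0,-0.045,0,0,0,1],[0,0,0,0,0,-8.5,1],[0,0,0,0,0,-8.5,1],[0,0,0,0,0,-8.5,1],[0,0,0,0,0,-8.5,1],[0,0,0,0,0,-8.5,1],[0,0,0,0,0,-8.5,1],[0,0,0,0,0,0,1]]]}}

```text
time: 24.0
eef_pos: [0.3876, -0.3116, 0.2181]
tcp_rot: [0.921, 0.389, -0.003, -0.007]
contact_force: [-0.3, -0.5, -1.6]
opening: 0.142
```

{"op": "apply_moves", "data": {"moves": [[[0,0,0,0,0,-8.5,1],[0,0,0,0,0,-8.5,1],[0,0,0,0,0,-8.5,1],[0,0,0,0,0,-8.5,1],[0,0,0,0,0,-8.5,1],[0,0,0,0,0,0,1]]]}}

```text
time: 24.6
eef_pos: [0.3854, -0.3093, 0.2131]
tcp_rot: [0.716, 0.698, -0.0, -0.012]
contact_force: [0.1, -0.4, -1.9]
opening: 0.141
```

```bash
python3 - <<'E'
from h import *
s=ctrl.get_state();print(s["contact_force"],s["opening"],s["wrist_torque"],s["eef_pos"],rel([.5745,-.008,.22],down(np.radians(1))))
E
```

```text
[ 0.0687 -0.364  -1.9422] 0.1412859084993881 [-0.0529 -0.009   0.0089] [ 0.3854 -0.3093  0.2131] (array([305.9181, 181.594 ,  -5.0605]), array([-0.9821, -0.9531, -2.3975]))
```

{"op": "apply_moves", "data": {"moves": [[[0.034,0.0202,0,-1,-1,-2.4,1],[0.034,0.0202,-0.002,0,0,0,1],[0.034,0.0202,-0.002,0,0,0,1],[0.034,0.0202,-0.002,0,0,0,1],[0.034,0.0202,0,0,0,0,1],[0.034,0.0202,0,0,0,0,1],[0.034,0.0202,0,0,0,0,1],[0.034,0.0202,0,0,0,0,1],[0.03,0.018,0,0,0,0,1],[0,0,0,0,0,0,1]]]}}

```text
time: 25.6
eef_pos: [0.573, 0.0015, 0.2149]
tcp_rot: [0.724, 0.69, -0.001, -0.001]
contact_force: [-0.5, -0.3, -1.6]
opening: 0.142
```

```bash
python3 - <<'E'
from h import *
print(rel([.5745,-.008,.18],down(np.radians(1))))
E
```

```text
(array([-9.4053,  1.9979, 34.8777]), array([-0.1617,  0.0313, -3.7068]))
```

{"op": "apply_moves", "data": {"moves": [[[-0.0094,0.002,0.02,-0.2,0,-3.7,1],[0,0,0.03,0,0,0,1],[0,0,0.025,0,0,0,1],[0,0,0,0,0,0,1]]]}}

```text
time: 26.0
eef_pos: [0.5746, -0.0078, 0.1374]
tcp_rot: [0.706, 0.709, -0.001, 0.001]
contact_force: [-0.2, 0.1, -2.8]
opening: 0.144
```

```bash
python3 - <<'E'
from h import *
print(ctrl.get_state()["contact_force"],rel([.5745,-.008,.112],down(np.radians(1))))
snap("wrist","w12");snap("top","t12",(190,140,310,240),4);snap("scene","s12",(200,140,340,280),4)
cv2.imwrite("pics/m12.png",cv2.resize(np.hstack([cv2.imread("pics/w12.png"),cv2.resize(cv2.imread("pics/s12.png"),(384,384))]),(800,343)))
E
```

```text
[-0.1952  0.1246 -2.7616] (array([-0.1189, -0.1027, 25.4366]), array([ 0.0126,  0.1165, -0.7722]))
```

View pics/m12.png

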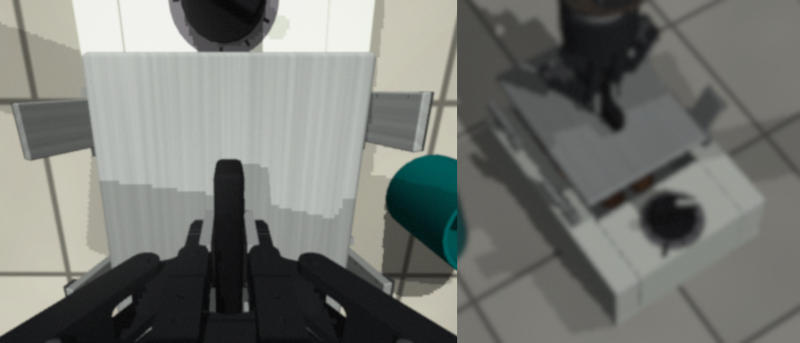

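The lid is centred between the clips, which lean outward. I'll lower it in steps.

{"op": "apply_moves", "data": {"moves": [[[0,0,0.022,0,0,-0.8,1],[0,0,0.012,0,0,0,1],[0,0,0,0,0,0,1]]]}}

```text
time: 26.45
eef_pos: [0.5828, -0.0098, 0.1148]
tcp_rot: [0.701, 0.713, 0.005, 0.01]
contact_force: [-0.1, -0.5, -3.0]
opening: 0.142
```

```bash
python3 - <<'E'
from h import *
print(ctrl.get_state()["contact_force"],rel([.5745,-.008,.094],down(np.radians(1))))
E
```

```text
[-0.074  -0.5469 -3.0065] (array([ 2.0317, -8.7077, 20.6346]), array([ 1.2375,  0.3695, -0.06  ]))
```

{"op": "apply_moves", "data": {"moves": [[[0.002,-0.0087,0.0,1.2,0.4,0,1],[0,0,0,0,0,0,1]]]}}

```text
time: 26.65
eef_pos: [0.5746, -0.008, 0.117]
tcp_rot: [0.702, 0.713, 0.001, 0.001]
contact_force: [-0.2, -0.1, -2.3]
opening: 0.147
```

```bash
python3 - <<'E'
from h import *
print(ctrl.get_state()["contact_force"],rel([.5745,-.008,.094],down(np.radians(1))))
E
```

```text
[-0.1927 -0.1273 -2.3139] (array([ 0.0371, -0.1837, 23.0098]), array([ 0.1094, -0.0249, -0.1148]))
```

{"op": "apply_moves", "data": {"moves": [[[0,0,0.014,0,0,0,1],[0,0,0,0,0,0,1]]]}}

```text
time: 26.85
eef_pos: [0.5755, -0.0082, 0.1038]
tcp_rot: [0.702, 0.712, 0.002, 0.002]
contact_force: [-0.5, -0.2, -3.5]
opening: 0.142
```

```bash
python3 - <<'E'
from h import *
print(ctrl.get_state()["contact_force"],rel([.5745,-.008,.094],down(np.radians(1))))
E
```

```text
[-0.5104 -0.166  -3.4697] (array([ 0.1793, -1.0128,  9.825 ]), array([ 0.2854,  0.0113, -0.1345]))
```

{"op": "apply_moves", "data": {"moves": [[[0,-0.001,0.007,0.3,0,0,1],[0,0,0,0,0,0,1]]]}}

```text
time: 27.05
eef_pos: [0.5745, -0.0082, 0.0961]
tcp_rot: [0.702, 0.712, -0.0, -0.0]
contact_force: [-0.4, 0.4, -4.0]
opening: 0.14
```

```bash
python3 - <<'E'
from h import *
print(ctrl.get_state()["contact_force"],ctrl.get_state()["wrist_torque"],rel([.5745,-.008,.094],down(np.radians(1))))
E
```

```text
[-0.4126  0.3756 -4.0049] [ 0.043  -0.0117 -0.0403] (array([0.167 , 0.0231, 2.1475]), array([-0.0377,  0.0104, -0.1417]))
```

{"op": "apply_moves", "data": {"moves": [[[0,0,0.003,0,0,0,1],[0,0,0,0,0,0,1],[0,0,0.001,0,0,0,1]]]}}

```text
time: 27.35
eef_pos: [0.5757, -0.0084, 0.0938]
tcp_rot: [0.702, 0.712, 0.0, 0.001]
contact_force: [-4.0, 0.3, 5.5]
opening: 0.144
```

```bash
python3 - <<'E'
from h import *
print(ctrl.get_state()["contact_force"],ctrl.get_state()["wrist_torque"],rel([.5745,-.008,.094],down(np.radians(1))))
E
```

```text
[-4.0014  0.3314  5.4755] [0.1626 0.6667 0.0629] (array([ 0.4197, -1.2092, -0.1984]), array([ 0.0606,  0.0327, -0.1359]))
```

The lid is seated, with contact at the expected height. I'll release and look.

{"op": "apply_moves", "data": {"moves": [[[0,0,0,0,0,0,-0.4],[0,0,0,0,0,0,-0.4],[0,0,0,0,0,0,-0.4],[0,0,0,0,0,0,-0.4],[0,0,0,0,0,0,-0.4],[0,0,0,0,0,0,-0.4],[0,0,-0.03,0,0,0,-0.4],[0,0,-0.045,0,0,0,-0.4],[0,0,-0.045,0,0,0,1],[-0.03,0,-0.03,0,0,0,1],[-0.04,0,0,0,0,0,1],[0,0,0,0,0,0,1]]]}}

```text
time: 28.55
eef_pos: [0.5764, -0.0795, 0.2492]
tcp_rot: [0.701, 0.714, -0.0, 0.001]
contact_force: [0.4, 1.1, -0.1]
opening: 0.021
```

```bash
python3 - <<'E'
from h import *
s=ctrl.get_state();print(s["eef_pos"],s["opening"],s["qpos"])
c=snap("wrist","w13")
o=np.array([.5745,-.008,0]);Rz=R.from_euler('z',1,degrees=True)
for n,x,y in (("nl",-83,55),("nr",-83,-55),("fl",83,55),("fr",83,-55)): print(n,np.round(proj("",o+Rz.apply(np.array([x,y,92])/1000),c)))
E
```

```text
[ 0.5764 -0.0795  0.2492] 0.021291324002336236 [-0.3105  0.0678  1.7936 -0.002   1.2782 -0.3282]
nl [157.  30.]
nr [168. 158.]
fl [353.  30.]
fr [343. 158.]
```

View pics/w13.png

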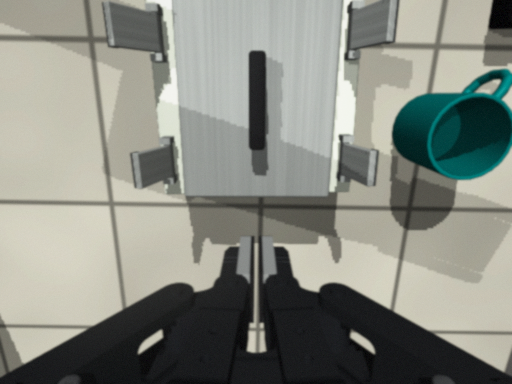

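The lid sits square and flat. The clip tips at (134,170), (376,168), (105,25) and (393,20) all lean outward.

```bash
python3 - <<'E'
from h import *
c=ctrl.get_calibration("wrist")
o=np.array([.5745,-.008,0]);Rz=R.from_euler('z',1,degrees=True)
for n,x,y,u in (("nr",-83,-55,134),("fr",83,-55,376),("nl",-83,55,105),("fl",83,55,394)):
    sg=np.sign(x);th=np.linspace(1.2,2.3,111)
    us=np.array([proj("",o+Rz.apply(np.array([x-sg*47*np.cos(t),y,92+47*np.sin(t)])/1000),c)[0] for t in th])
    t=th[np.argmin(abs(us-u))];print(n,t,o+Rz.apply(np.array([x-sg*47*np.cos(t),y,92+47*np.sin(t)])/1000))
im=cv2.imread("pics/top0.png")
print("mug rim far/near", ray("top",272,138,.0),ray("top",258,120,.085),ray("top",272,133,.085))
W=lambda x,y,z:o+Rz.apply(np.array([x,y,z])/1000)
for p in [(-130,-55,210),(-130,-55,118),(-58,-55,118)]: print(p,W(*p),rel(W(*p),down(np.radians(1))))
E
```

```text
nr 1.92 [ 0.4764 -0.0647  0.1362]
fr 1.9299999999999997 [ 0.675  -0.0613  0.136 ]
nl 2.1799999999999997 [0.4637 0.0451 0.1305]
fl 1.9499999999999997 [0.6739 0.0487 0.1357]
mug rim far/near [ 0.7465 -0.0422  0.    ] [0.7706 0.0007 0.085 ] [ 0.7335 -0.0389  0.085 ]
(-130, -55, 210) [ 0.4455 -0.0653  0.21  ] (array([  15.0914, -131.0446,   39.3813]), array([0.1293, 0.0679, 0.0923]))
(-130, -55, 118) [ 0.4455 -0.0653  0.118 ] (array([  15.2006, -131.2522,  131.381 ]), array([0.1293, 0.0679, 0.0923]))
(-58, -55, 118) [ 0.5175 -0.064   0.118 ] (array([ 15.0847, -59.2525, 131.5436]), array([0.1293, 0.0679, 0.0923]))
```

{"op": "apply_moves", "data": {"moves": [[[0.005,-0.044,0,0,0,0,1],[0.005,-0.044,0,0,0,0,1],[0.005,-0.043,0,0,0,0,1],[0,0,0.045,0,0,0,1],[0,0,0.045,0,0,0,1],[0,0,0.03,0,0,0,1],[0,0,0,0,0,0,1]]]}}

```text
time: 29.3
eef_pos: [0.4405, -0.0596, 0.1257]
tcp_rot: [0.699, 0.715, 0.002, 0.002]
contact_force: [0.9, -0.2, -0.7]
opening: 0.001
```

```bash
cat >> h.py <<'E'
def wrel(x,y,z,yaw=1):
    o=np.array([.5745,-.008,0])+R.from_euler('z',1,degrees=True).apply(np.array([x,y,z])/1000)
    return rel(o,down(np.radians(yaw)))
def wpos():
    s=ctrl.get_state();return R.from_euler('z',-1,degrees=True).apply(s["eef_pos"]-np.array([.5745,-.008,0]))*1000,s["contact_force"]
E
python3 - <<'E'
from h import *
print(wpos(),wrel(-125,-55,118))
E
```

```text
(array([-134.877 ,  -49.2574,  125.6703]), array([ 0.9161, -0.2214, -0.6615])) (array([-5.7897,  9.8024,  7.7303]), array([ 0.361 , -0.0199,  0.259 ]))
```

{"op": "apply_moves", "data": {"moves": [[[-0.0055,0.01,0.009,0.3,0,0.2,1],[0,0.015,0,0,0,0,1],[0,0.015,0,0,0,0,1],[0,0.015,0,0,0,0,1],[0,0.015,0,0,0,0,1],[0,0.01,0,0,0,0,1],[0,0,0,0,0,0,1]]]}}

```text
time: 30.0
eef_pos: [0.5208, -0.0593, 0.1198]
tcp_rot: [0.698, 0.716, -0.003, -0.006]
contact_force: [0.7, 0.2, 0.8]
opening: -0.002
```

```bash
python3 - <<'E'
from h import *
print(wpos(),wrel(-58,-55,95))
E
```

```text
(array([-54.5569, -50.3097, 119.7975]), array([0.6932, 0.223 , 0.7835])) (array([-4.7469, -3.1553, 24.825 ]), array([-0.7381, -0.182 ,  0.3855]))
```

{"op": "apply_moves", "data": {"moves": [[[-0.004,-0.003,0.008,-0.7,0,0.4,1],[0,0,0.008,0,0,0,1],[0,0,0.006,0,0,0,1],[0,0,0.004,0,0,0,1],[0,0,0.003,0,0,0,1]]]}}

```text
time: 30.5
eef_pos: [0.5223, -0.0641, 0.0946]
tcp_rot: [0.702, 0.713, 0.006, 0.005]
contact_force: [-5.4, 1.9, 21.4]
opening: -0.002
```

```bash
python3 - <<'E'
from h import *
print(wpos(),wrel(-58,-55,95))
E
```

```text
(array([-53.1872, -55.1927,  94.6004]), array([-5.358 ,  1.9107, 21.4202])) (array([ 0.1846, -4.8067, -0.4705]), array([ 0.8469, -0.0464, -0.1005]))
```

Clip nr is down: z 94.6 with a 21 N reaction. Next is fl.

{"op": "apply_moves", "data": {"moves": [[[0,0,-0.03,0,0,0,1],[0,0,-0.045,0,0,0,1],[0,0,-0.035,0,0,0,1],[0.022,0.036,0,0,0,0,1],[0.022,0.036,0,0,0,0,1],[0.022,0.036,0,0,0,0,1],[0.022,0.036,0,0,0,0,1],[0.022,0.036,0,0,0,0,1],[0,0,0,0,0,0,1]]]}}

```text
time: 31.4
eef_pos: [0.6957, 0.0513, 0.1969]
tcp_rot: [0.703, 0.711, -0.004, -0.005]
contact_force: [-0.4, 0.1, -0.2]
opening: -0.005
```

```bash
python3 - <<'E'
from h import *
print(wpos(),wrel(126,55,118))
E
```

```text
(array([122.2463,  57.221 , 196.9399]), array([-0.4315,  0.1448, -0.2254])) (array([-2.3507,  4.7207, 78.8842]), array([-0.6929, -0.1112, -0.3186]))
```

{"op": "apply_moves", "data": {"moves": [[[-0.002,0.007,0.01,-0.7,-0.1,-0.3,1],[0,0,0.035,0,0,0,1],[0,0,0,0,0,0,1]]]}}

```text
time: 31.7
eef_pos: [0.7003, 0.0486, 0.1458]
tcp_rot: [0.701, 0.714, -0.003, -0.002]
contact_force: [0.0, 0.3, -0.9]
opening: 0.0
```

```bash
python3 - <<'E'
from h import *
print(wpos(),wrel(128,55,118))
E
```

```text
(array([126.7469,  54.4072, 145.7997]), array([ 0.0491,  0.296 , -0.9492])) (array([ 0.6173,  1.4352, 27.7903]), array([-0.3739,  0.0538,  0.0651]))
```

{"op": "apply_moves", "data": {"moves": [[[0,0.002,0.026,-0.4,0,0,1],[0,0,0,0,0,0,1],[0,-0.015,0,0,0,0,1],[0,-0.015,0,0,0,0,1],[0,-0.015,0,0,0,0,1],[0,-0.015,0,0,0,0,1],[0,-0.008,0,0,0,0,1],[0,0,0,0,0,0,1]]]}}

```text
time: 32.5
eef_pos: [0.6368, 0.0418, 0.1329]
tcp_rot: [0.702, 0.712, 0.007, 0.009]
contact_force: [-0.5, 0.2, -0.4]
opening: -0.003
```

```bash
python3 - <<'E'
from h import *
print(wpos(),wrel(58,55,95))
E
```

```text
(array([ 63.1445,  48.7402, 132.9088]), array([-0.4887,  0.1524, -0.3587])) (array([ 6.3776, -6.0488, 37.7553]), array([ 1.3265,  0.2165, -0.257 ]))
```

{"op": "apply_moves", "data": {"moves": [[[0.006,-0.006,0.01,1.3,0.2,0,1],[0,0,0.01,0,0,0,1],[0,0,0.01,0,0,0,1],[0,0,0.006,0,0,0,1],[0,0,0.004,0,0,0,1],[0,0,0.003,0,0,0,1]]]}}

```text
time: 33.1
eef_pos: [0.6331, 0.047, 0.0945]
tcp_rot: [0.702, 0.712, -0.001, 0.0]
contact_force: [-12.8, -0.1, 30.8]
opening: 0.005
```

```bash
python3 - <<'E'
from h import *
print(wpos(),wrel(58,55,95))
E
```

```text
(array([59.5275, 53.9415, 94.5396]), array([-12.8134,  -0.1237,  30.8348])) (array([ 1.0515, -1.5322, -0.4607]), array([-0.0739,  0.1202, -0.2249]))
```

Clip fl is down. Next is nl.

{"op": "apply_moves", "data": {"moves": [[[0,0,-0.03,0,0,0,1],[0,0,-0.045,0,0,0,1],[0,0,-0.035,0,0,0,1],[0,-0.042,0,0,0,0,1],[0,-0.042,0,0,0,0,1],[0,-0.042,0,0,0,0,1],[0,-0.042,0,0,0,0,1],[0,-0.035,0,0,0,0,1],[0,0,0,0,0,0,1]]]}}

```text
time: 34.0
eef_pos: [0.4224, 0.0454, 0.1981]
tcp_rot: [0.702, 0.712, -0.004, -0.005]
contact_force: [0.3, -0.3, -0.1]
opening: -0.0
```

```bash
python3 - <<'E'
from h import *
print(wpos(),wrel(-138,55,118))
E
```

```text
(array([-151.1113,   56.0185,  198.1048]), array([ 0.2621, -0.3327, -0.1173])) (array([-1.0669, 14.1091, 79.9344]), array([-0.7113, -0.0757, -0.2414]))
```

{"op": "apply_moves", "data": {"moves": [[[0,0.012,0.0,-0.7,0,-0.2,1],[0,0,0.035,0,0,0,1],[0,0,0.035,0,0,0,1],[0,0,0.008,0,0,0,1],[0,0,0,0,0,0,1]]]}}

```text
time: 34.5
eef_pos: [0.4431, 0.0452, 0.1183]
tcp_rot: [0.701, 0.713, 0.004, 0.003]
contact_force: [-0.7, 0.3, 0.4]
opening: -0.002
```

```bash
python3 - <<'E'
from h import *
print(wpos(),wrel(-138,55,116))
E
```

```text
(array([-130.4138,   55.4733,  118.2758]), array([-0.7496,  0.2526,  0.4031])) (array([-0.4825, -7.6074,  2.2019]), array([ 0.5532, -0.0673, -0.0494]))
```

{"op": "apply_moves", "data": {"moves": [[[0,0.015,0.002,0.5,0,0,1],[0,0.015,0.001,0,0,0,1],[0,0.015,0.001,0,0,0,1],[0,0.015,0.001,0,0,0,1],[0,0.01,0.001,0,0,0,1],[0,0,0,0,0,0,1]]]}}

```text
time: 35.1
eef_pos: [0.5182, 0.0465, 0.1161]
tcp_rot: [0.701, 0.713, -0.003, -0.004]
contact_force: [-0.4, -0.0, -0.4]
opening: -0.001
```

```bash
python3 - <<'E'
from h import *
print(wpos(),wrel(-58,55,95))
E
```

```text
(array([-55.3827,  55.514 , 116.1344]), array([-0.352 , -0.0008, -0.4258])) (array([-0.5454, -2.4277, 21.1562]), array([-0.5147, -0.0901,  0.0413]))
```

{"op": "apply_moves", "data": {"moves": [[[0,-0.003,0.008,-0.5,0,0,1],[0,-0.001,0.008,0,0,0,1],[0,0,0.005,0,0,0,1],[0,0,0.004,0,0,0,1],[0,0,0.003,0,0,0,1]]]}}

```text
time: 35.6
eef_pos: [0.52, 0.0462, 0.0944]
tcp_rot: [0.701, 0.713, 0.006, 0.005]
contact_force: [-10.4, 0.4, 27.9]
opening: 0.006
```

```bash
python3 - <<'E'
from h import *
print(wpos(),wrel(-58,55,95))
E
```

```text
(array([-53.5524,  55.1075,  94.3663]), array([-10.3695,   0.3749,  27.8634])) (array([-0.1047, -4.437 , -0.7049]), array([ 0.9179, -0.0265,  0.0314]))
```

Clip nl is down. Last is fr.

{"op": "apply_moves", "data": {"moves": [[[0,0,-0.03,0,0,0,1],[0,0,-0.045,0,0,0,1],[0,0,-0.035,0,0,0,1],[-0.022,0.036,0,0,0,0,1],[-0.022,0.036,0,0,0,0,1],[-0.022,0.036,0,0,0,0,1],[-0.022,0.036,0,0,0,0,1],[-0.022,0.036,0,0,0,0,1],[0,0,0,0,0,0,1]]]}}

```text
time: 36.5
eef_pos: [0.6963, -0.0628, 0.1986]
tcp_rot: [0.7, 0.714, -0.002, -0.003]
contact_force: [-0.8, 0.7, 0.1]
opening: 0.002
```

```bash
python3 - <<'E'
from h import *
print(wpos(),wrel(128,-55,145))
E
```

```text
(array([120.8279, -56.8908, 198.597 ]), array([-0.7637,  0.7105,  0.0938])) (array([ 1.739 ,  7.5825, 53.5456]), array([-0.4324, -0.1357,  0.1939]))
```

{"op": "apply_moves", "data": {"moves": [[[0.002,0.009,0.01,-0.4,-0.1,0.2,1],[0,0,0.03,0,0,0,1],[0,0,0.03,0,0,0,1],[0,0,0.008,0,0,0,1],[0,0,0,0,0,0,1]]]}}

```text
time: 37.0
eef_pos: [0.6997, -0.0593, 0.1125]
tcp_rot: [0.701, 0.713, -0.004, -0.006]
contact_force: [-0.2, 0.4, 0.5]
opening: 0.0
```

```bash
python3 - <<'E'
from h import *
print(wpos(),wrel(128,-55,118))
E
```

```text
(array([124.3133, -53.475 , 112.501 ]), array([-0.1633,  0.3573,  0.5217])) (array([-1.5011,  3.6122, -5.5547]), array([-0.7875, -0.211 , -0.0554]))
```

{"op": "apply_moves", "data": {"moves": [[[0,-0.014,0,-0.7,-0.2,0,1],[0,-0.015,0.001,0,0,0,1],[0,-0.015,0.002,0,0,0,1],[0,-0.015,0.002,0,0,0,1],[0,-0.008,0.001,0,0,0,1],[0,0,0,0,0,0,1]]]}}

```text
time: 37.6
eef_pos: [0.638, -0.0603, 0.1179]
tcp_rot: [0.701, 0.713, 0.007, 0.011]
contact_force: [-0.4, 0.5, -0.5]
opening: -0.003
```

```bash
python3 - <<'E'
from h import *
print(wpos(),wrel(58,-55,95))
E
```

```text
(array([ 62.6099, -53.3819, 117.882 ]), array([-0.4123,  0.5456, -0.5372])) (array([-1.5052, -5.1882, 22.7656]), array([1.4515, 0.2826, 0.0032]))
```

{"op": "apply_moves", "data": {"moves": [[[-0.001,-0.005,0.008,1.4,0.3,0,1],[0,0,0.008,0,0,0,1],[0,0,0.005,0,0,0,1],[0,0,0.004,0,0,0,1],[0,0,0.003,0,0,0,1]]]}}

```text
time: 38.1
eef_pos: [0.6338, -0.0616, 0.0945]
tcp_rot: [0.701, 0.714, -0.001, -0.002]
contact_force: [-11.8, 3.6, 28.1]
opening: -0.003
```

```bash
python3 - <<'E'
from h import *
print(wpos(),wrel(58,-55,95))
E
```

```text
(array([ 58.4053, -54.6383,  94.504 ]), array([-11.786 ,   3.5604,  28.0518])) (array([-0.3609, -0.408 , -0.4943]), array([-0.2721, -0.0386,  0.0635]))
```

All four clips are down. I'll move above the dial and look.

{"op": "apply_moves", "data": {"moves": [[[0,0,-0.03,0,0,0,-1],[0,0,-0.045,0,0,0,-1],[0.04,-0.02,-0.035,0,0,0,-1],[0.04,-0.02,-0.035,0,0,0,-1],[0.04,-0.018,0,0,0,0,-1],[0,0,0,0,0,-8.5,-1],[0,0,0,0,0,-8.5,-1],[0,0,0,0,0,-8.5,-1],[0,0,0,0,0,-8.5,-1],[0,0,0,0,0,-8.5,-1],[0,0,0,0,0,-8.5,-1],[0,0,0,0,0,-8.5,-1]]]}}

```text
time: 39.3
eef_pos: [0.5762, 0.0544, 0.2249]
tcp_rot: [0.25, 0.968, -0.0, -0.009]
contact_force: [-0.4, 0.9, 0.2]
opening: 1.0
```

```bash
python3 - <<'E'
from h import *
print(wpos(),ctrl.get_state()["qpos"])
c=snap("wrist","w14");o=np.array([.5745,-.008,0]);Rz=R.from_euler('z',1,degrees=True)
d=o+Rz.apply([0,.127,.116]);print(d,proj("",d,c))
im=cv2.imread("pics/w14_raw.png")
h=cv2.cvtColor(im,cv2.COLOR_BGR2HSV);u,v=map(int,proj("",d,c));r=45
sub=np.zeros(im.shape[:2],np.uint8);cv2.circle(sub,(u,v),26,255,-1)
m=((h[:,:,2]>150)&(h[:,:,1]<60)&(sub>0)).astype(np.uint8)*255
n,l,st,ce=cv2.connectedComponentsWithStats(m)
for i in range(1,n):
    if st[i,4]>8:
        ys,xs=np.where(l==i);R4=[ray("",*p,.116,c) for p in cv2.boxPoints(cv2.minAreaRect(np.c_[xs,ys].astype(np.float32)))]
        e=max((R4[1]-R4[0],R4[2]-R4[1]),key=np.linalg.norm);print(st[i],ce[i],np.mean(R4,0),np.degrees(np.arctan2(e[1],e[0]))%180,np.linalg.norm(e))
E
```

```text
(array([  2.7927,  62.3527, 224.9052]), array([-0.3677,  0.8929,  0.1963])) [-0.0824  0.0906  1.8145  0.0032  1.254  -1.148 ]
[0.5723 0.119  0.116 ] (np.float64(326.47984712738884), np.float64(150.34028333663255))
[322 124   6  22 118] [324.5   134.678] [0.5604 0.123  0.116 ] 154.41669625526475 0.016231598653528363
[332 157  20  19  53] [343.6038 166.283 ] [0.5907 0.1243 0.116 ] 108.63552737442868 0.0203741645937883
```

View pics/w14.png

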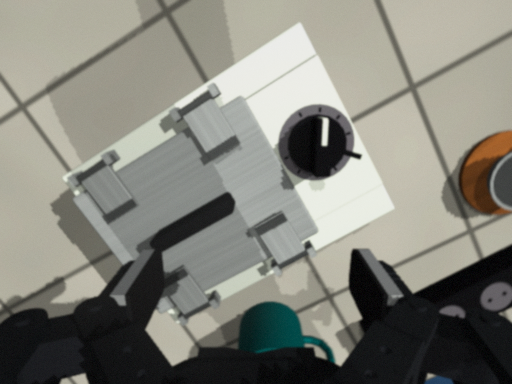

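All four clips lie flat over the lid. The dial's white line at (324,135) reads about 0.46 rad. I'll grip the dial.

```bash
python3 - <<'E'
from h import *
print(rel([.5717,.1187,.13],down(np.radians(64.4))))
E
```

```text
(array([33.0716, 54.7505, 94.9098]), array([-0.24  , -1.0307, -3.1822]))
```

{"op": "apply_moves", "data": {"moves": [[[0.016,0.027,0.02,-0.2,-1,-3.2,0.1],[0.017,0.027,0.03,0,0,0,0.1],[0,0,0.04,0,0,0,0.1],[0,0,0,0,0,0,0.1]]]}}

```text
time: 39.75
eef_pos: [0.5719, 0.1186, 0.13]
tcp_rot: [0.226, 0.974, -0.0, 0.0]
contact_force: [0.6, 0.2, -1.5]
opening: 0.451
```

```bash
python3 - <<'E'
from h import *
print(rel([.5717,.1187,.093],down(np.radians(64.4))),ctrl.get_state()["opening"])
E
```

```text
(array([ 0.2446, -0.0093, 36.9649]), array([-0.0411,  0.0548, -0.5313])) 0.45096911093046455
```

{"op": "apply_moves", "data": {"moves": [[[0,0,0.025,0,0,-0.5,0.1],[0,0,0.008,0,0,0,0.1],[0,0,0,0,0,0,0.1]]]}}

```text
time: 40.05
eef_pos: [0.5738, 0.1184, 0.0982]
tcp_rot: [0.224, 0.975, -0.0, 0.001]
contact_force: [0.6, -0.2, -0.1]
opening: 0.449
```

```bash
python3 - <<'E'
from h import *
print(rel([.5717,.1187,.093],down(np.radians(64.4))),ctrl.get_state()["contact_force"])
E
```

```text
(array([ 2.073 , -0.6585,  5.206 ]), array([ 0.0107,  0.1576, -0.2912])) [ 0.5852 -0.169  -0.1276]
```

{"op": "apply_moves", "data": {"moves": [[[0.002,-0.0005,0.005,0,0,-0.3,0.1],[0,0,0,0,0,0,1],[0,0,0,0,0,0,1],[0,0,0,0,0,0,1],[0,0,0,0,0,0,1],[0,0,0,0,0,0,1],[0,0,0,0,0,0,1]]], "force": 30}}

```text
time: 40.75
eef_pos: [0.5742, 0.1169, 0.0972]
tcp_rot: [0.222, 0.975, -0.001, 0.005]
contact_force: [0.2, -1.2, -2.2]
opening: 0.155
```

```bash
python3 - <<'E'
from h import *
s=ctrl.get_state();print(s["contact_force"],s["wrist_torque"],s["opening"]*85)
print(rel([.5717,.1187,.093],down(np.radians(-46.5))))
E
```

```text
[ 0.1697 -1.1635 -2.1947] [ 0.0366 -0.0828  0.0159] 13.19251039431617
(array([3.0686, 0.547 , 4.1795]), array([  0.5498,   0.293 , 110.7901]))
```

{"op": "apply_moves", "data": {"moves": [[[0,0,0,0,0,8,1],[0,0,0,0,0,8,1],[0,0,0,0,0,8,1],[0,0,0,0,0,8,1],[0,0,0,0,0,8,1],[0,0,0,0,0,8,1]]]}}

```text
time: 41.35
eef_pos: [0.5719, 0.1149, 0.0972]
tcp_rot: [0.612, 0.791, -0.003, 0.003]
contact_force: [-1.3, -0.6, -2.2]
opening: 0.151
```

```bash
python3 - <<'E'
from h import *
s=ctrl.get_state();print(s["contact_force"],s["wrist_torque"],s["opening"]*85)
print(rel([.5717,.1187,.095],down(np.radians(-46.5))))
E
```

```text
[-1.2605 -0.5607 -2.1711] [-0.1009  0.0346 -0.0012] 12.875857146633859
(array([3.7829, 0.7504, 2.1585]), array([ 0.2255,  0.4881, 61.056 ]))
```

{"op": "apply_moves", "data": {"moves": [[[0.002,0,0,0,0,8,1],[0.002,0,0,0,0,8,1],[0,0,0,0,0,8,1],[0,0,0,0,0,8,1],[0,0,0,0,0,8,1],[0,0,0,0,0,8,1],[0,0,0,0,0,8,1],[0,0,0,0,0,0,1]]]}}

```text
time: 42.15
eef_pos: [0.5684, 0.1157, 0.0972]
tcp_rot: [0.919, 0.393, -0.007, 0.006]
contact_force: [0.6, -1.8, -4.2]
opening: 0.153
```

```bash
python3 - <<'E'
from h import *
s=ctrl.get_state();print(s["contact_force"],s["wrist_torque"],s["opening"]*85)
print(rel([.5717,.1187,.095],down(np.radians(-46.5))))
E
```

```text
[ 0.5613 -1.841  -4.1792] [-0.0826 -0.2357 -0.0265] 13.037168135116257
(array([4.51  , 0.2628, 2.1724]), array([0.391 , 0.9649, 2.7832]))
```

{"op": "apply_moves", "data": {"moves": [[[0,0,0,0,0,2.8,1],[0,0,0,0,0,0,1]]]}}

```text
time: 42.35
eef_pos: [0.5683, 0.1158, 0.0972]
tcp_rot: [0.928, 0.373, -0.006, 0.006]
contact_force: [-0.7, -1.1, -3.4]
opening: 0.156
```

```bash
python3 - <<'E'
from h import *
s=ctrl.get_state();print(s["contact_force"],s["opening"]*85)
print(rel([.5717,.1187,.095],down(np.radians(-46.5))))
E
```

```text
[-0.6538 -1.099  -3.3926] 13.285552075413632
(array([4.5306, 0.2436, 2.1485]), array([0.4018, 0.9615, 0.2527]))
```

Now I'll release, rise and check with the wrist and top cameras.

{"op": "apply_moves", "data": {"moves": [[[0,0,0,0,0,0,0.1],[0,0,0,0,0,0,0.1],[0,0,0,0,0,0,0.1],[0,0,0,0,0,0,0.1],[0,0,-0.03,0,0,0,0.1],[0,0,-0.045,0,0,0,0.1],[-0.03,0,-0.03,0,0,0,0.1],[-0.03,0,-0.02,0,0,0,0.1],[0,0,0,0,0,0,0.1]]]}}

```text
time: 43.25
eef_pos: [0.5269, 0.0754, 0.2307]
tcp_rot: [0.926, 0.378, -0.005, 0.007]
contact_force: [0.2, 0.2, 0.5]
opening: 0.452
```

```bash
python3 - <<'E'
from h import *
print(wpos())
c=snap("wrist","w15");o=np.array([.5745,-.008,0]);Rz=R.from_euler('z',1,degrees=True)
d=np.array([.5717,.1187,.116]);print(proj("",d,c))
im=cv2.imread("pics/w15_raw.png")
h=cv2.cvtColor(im,cv2.COLOR_BGR2HSV);u,v=map(int,proj("",d,c))
sub=np.zeros(im.shape[:2],np.uint8);cv2.circle(sub,(u,v),26,255,-1)
m=((h[:,:,2]>110)&(h[:,:,1]<60)&(sub>0)).astype(np.uint8)*255
n,l,st,ce=cv2.connectedComponentsWithStats(m)
for i in range(1,n):
    if st[i,4]>8:
        ys,xs=np.where(l==i);R4=[ray("",*p,.116,c) for p in cv2.boxPoints(cv2.minAreaRect(np.c_[xs,ys].astype(np.float32)))]
        e=max((R4[1]-R4[0],R4[2]-R4[1]),key=np.linalg.norm);print(st[i],ce[i],np.mean(R4,0),np.degrees(np.arctan2(e[1],e[0]))%180,np.linalg.norm(e))
snap("top","t15")
a=cv2.resize(im[max(0,v-70):v+70,max(0,u-80):u+80],(440,384));b=cv2.resize(cv2.imread("pics/t15_raw.png")[80:300,90:320],(401,384))
cv2.imwrite("pics/m15.png",cv2.resize(np.hstack([a,b]),(800,365)))
E
```

```text
(array([-46.1726,  84.2543, 230.7268]), array([0.2377, 0.2048, 0.5334]))
(np.float64(254.7550857818431), np.float64(109.26159241132986))
[252  83   7  25 167] [254.9581  95.2934] [0.5793 0.1259 0.116 ] 44.384768789132835 0.017571390973102268
```

View pics/m15.png

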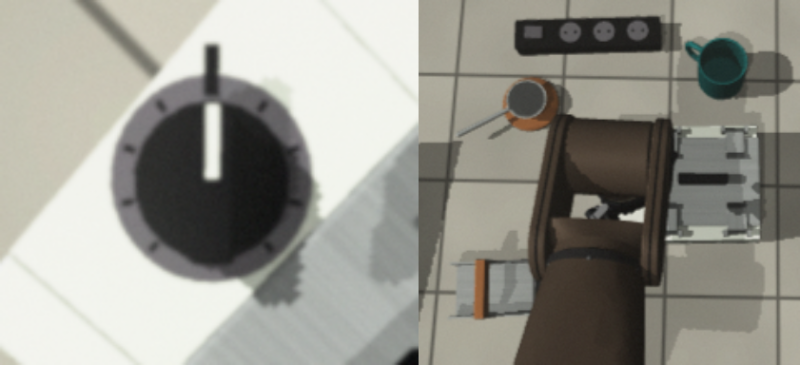

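The white line lies right on the bold tick, the clips are flat over the lid, the tray stands upright and empty, and the mug and strainer are where they were. Handing in.

```bash
python3 -c "
from plant import ctrl
print(ctrl.sign_off())"
```

```text
the job is handed in; nothing more can be done
None
```

The warmer is loaded and closed, the dial is set, and I handed the job in at about 43 s of the 208 s allowed.

- **Kobeba:** I tipped the four in the tray into the well and dropped in the one loose piece. A picture taken before the lid went on showed all five inside, below the rim.
- **Tray:** it is back upright and empty on the tiles, close to where it started but at a slightly different angle.
- **Lid:** it touched down at the expected seated height (within about 1 mm) and looked square on the rim.
- **Clips:** I pressed them in the order -x -y, +x +y, -x +y, +x -y. Each stopped at about 94.5 mm with 21–31 N at the fingertips, and all four looked flat afterwards.
- **Dial:** the white line lies on the long bold tick, measured about 1° off.

**Last check:** in the final top view the mug and strainer looked unmoved. The canister was outside that crop, so I did not recheck it, though nothing went near it. The arm hid part of that view, but the first pictures showed only one loose piece. No check failed. Setting the tray down pressed it on the tiles with up to about 35 N for a moment, under the 40 N limit.

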